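# Pack up the tasting set on the gift shop counter

## Robot

A 6-joint arm with a two-finger parallel gripper is mounted at the origin on the work surface. World frame = base frame: x ahead of the robot, y to its left, z up, the work surface at z = 0. Lengths are in m, angles in rad, forces in N, time in s.
With the tool pointing down it reaches from about 0.25 to 0.725 m from the base axis. Payload 9.7 kg.
Tool frame: the origin (TCP) lies at the very end of the fingers, on their centre line; the grasp point (between the pads) lies 19 mm behind it; z points along the fingers, y is the line along which they close (so a half turn about z gives the same grasp; the last joint's range is limited). The gripper opens to 85 mm and grips with 20 to 120 N. Pads are 22 mm wide; open, the fingers measure 114 mm over their backs; the gripper's body (76 mm by 85 mm) begins 54 mm behind the grasp point. The pads swing forward as they close: fully open they stand 13 mm farther back than shut.
Start: joints at [1.347, 0.087, 0.176, 1.66, 0, 1.571], TCP at [0.122, 0.536, 0.231] pointing down, gripper open.
Joint ranges: [-3.13, 3.13], [-0.85, 1.81], [-1.15, 1.24], [-2.2, 2.28], [-1.44, 1.52], [-3.14, 3.14]. Speed limits (rad/s): [2.22, 2.22, 2.57, 3.14, 3.14, 3.14].

## Interface

Orientations are given as a rotation vector (axis times angle).
In Python, from workcell import env, get_image, calibration gives the robot as it stands.
- The arm moves only by the tool apply_moves, never from a script. Its argument "commands" is a list of rows, each a list of 3 entries, a list of its own where there are three numbers: the shift along the tool's x, y, z normalised to -1 to 1, where 1 is 60 cm, then the turn about the tool's z normalised to -1 to 1, where 1 is 180 degrees, then the opening, from -1 (shut) to 1 (fully open). In form: [[[dx, dy, dz], spin, grip], ...]. A call has 1 to 5 rows; each row is the pose to reach, as a shift and turn from the pose commanded when the call began, along the tool's axes at that moment, turning the shorter way round; what a row does not reach only later rows make up. A row lasts 1/10 s, in which the tool goes at most 50 mm and 8.59 degrees, less where a joint would pass 70% of its speed; a pose out of reach is approached as far as the arm can. A call with a number of a shift or a turn outside -1 to 1 is refused whole. A call with a gripper value outside its range is refused whole. The fingers move at their own pace and stop on an object; "newtons" is the grip in N (left out, the last holds). Time passes only in rows, so rows that repeat a pose let the fingers close. It gives the time, the measured TCP pose, the force, the opening and the grip force at its end, in the units of the state.
- env.state(): the state, without advancing time (a new reading comes with each control period).
- get_image(name): name is "scene" or "top" or "wrist"; returns the picture (420x560x3 uint8, red, green, blue); there is no depth.
- calibration(name): a dict with "mtx" (3x3 intrinsics, pixels), "eye" and "attitude" of the camera in the world; the wrist camera has in their place "mount" (4x4, takes a point from camera to tool coordinates, whose origin is the TCP and whose axes are the flange's). Camera axes: x right, y up, looking along -z (the intrinsics and any distortion apply to the point x, -y, -z); pixel columns grow to the right and rows downward; lengths in m; the calibration is good to about 2 mm. A picture is of the moment at which its call begins: read the wrist's pose just before it. calibration takes no time and is no camera call.
- env.close_job(): hands the job in; it is judged then, once.
The state is a dict: "time": time; "q": joint angles; "joint_velocities": joint speeds; "effort": joint torques, N m; "tcp_pos": TCP position; "orientation": TCP orientation; "ft_force": force on the tool from outside, world axes, zero at the start; "wrist_torque": the same for the moment, N m; "grip_width": finger opening in m; "finger_force": force on a finger pad.
Only numpy, scipy, OpenCV 4.12 (cv2) and the standard library are available. Lean on these libraries where they do the work, as an engineer would, in place of code of your own. Each camera call takes 0.05 s, during which the arm holds its last target. There are 200 camera calls.

## Task

Pack up the tasting set on the shop counter: nest the three white domed covers, crowns down as they lie, centred on the round mat, the large one first, the medium one seated level inside it and the small one seated level inside that. Stack the two wooden boards flat on the middle of the square mat, the long one underneath and the short one centred on it and pointing the same way. Leave the mug, the tin and the jar where they are.

Things in the scene. Friction and masses are not known exactly. Their poses are not given: they have to be found in the camera images.
- cover_large: Largest, lowest white domed cover, lying upside down: flat crown below, mouth up, like a bowl; no knob. Rim 140 mm outside diameter, height 42 mm, wall 8 mm, floor 6 mm, outside upright above z = 30 mm, crown 80 mm across, 0.15 kg. Origin: centre of the crown's underside; z up out of the mouth; yaw means nothing.
- cover_medium: Middle white domed cover, lying upside down: flat crown below, mouth up, like a bowl; no knob. Rim 104 mm outside diameter, height 54 mm, wall 8 mm, floor 6 mm, outside upright above z = 30 mm, crown 68 mm across, 0.11 kg. Origin: centre of the crown's underside; z up out of the mouth; yaw means nothing. Seated: origin 6 mm above the large one's, rim 18 mm above its rim.
- cover_small: Smallest, tallest white domed cover, lying upside down: flat crown below, mouth up, like a bowl; no knob. Rim 68 mm outside diameter, height 64 mm, wall 8 mm, floor 6 mm, outside upright above z = 26 mm, crown 52 mm across, 0.08 kg. Origin: centre of the crown's underside; z up out of the mouth; yaw means nothing. Seated: origin 6 mm above the medium one's, rim 16 mm above its rim.
- board_long: The longer of two dark wooden sample boards, a plain oblong 130 mm (its x) by 62 mm (its y), 16 mm thick, lying flat, any yaw, about 0.10 kg. Origin: centre of the underside.
- board_short: The shorter dark wooden sample board, a plain oblong 84 mm (its x) by 52 mm (its y), 16 mm thick, lying flat, any yaw, about 0.06 kg. Origin: centre of the underside.
- mat_round: Round black rubber counter mat, 150 mm across, 5 mm thick, fixed to the counter. Origin: centre of the underside, so its top is at z = 5 mm.
- mat_square: Square black rubber counter mat, 150 by 150 mm, 5 mm thick, fixed to the counter, at any yaw. Origin: centre of the underside, so its top is at z = 5 mm.
- mug: Bystander beyond the work: blue ceramic mug, 76 mm across, 90 mm high, handle facing away from the robot and reaching under 75 mm from the axis. Origin: centre of the underside. Not to be moved.
- tin: Bystander beyond the work: round tin with a red label, 68 mm across, 95 mm high. Origin: centre of the underside. Not to be moved.
- jar: Bystander beyond the work: amber jar with a white cap, 60 mm across, 85 mm high. Origin: centre of the underside. Not to be moved.
Not all that is in view belongs to the job. Leave any turquoise look-alike of the cover_large alone.

How it is judged:
By the outcome, as a careful person would: the job done as asked, in the order asked, and still so for the second after the job is handed in, with the robot touching nothing.
It also fails if it takes over 134 s, if anything falls off the work surface, if the arm or the gripper's body presses on something with over 40 N, if the wrist force passes 120 N, or if a joint passes its speed limit or range.

## Working session

There is one attempt and no reset: what is moved stays moved. The work goes in short steps, Python scripts to look and compute and a tool call to move; the robot and the scene stay as the last step left them, time stands still between calls to the robot, and variables do not carry over. Pictures are saved under pics/ and viewed, at most 14 in all, crops included, and the job is handed in when it is done.

Besides the shell and the picture viewer there is one more tool, called after "Request:" as name(argument=value, ...) on one line, values as JSON. apply_moves: Moves the arm, as the interface text tells. Its arguments: {"type":"object","properties":{"commands":{"type":"array"},"newtons":{"type":"number"}},"required":["commands"]}

```bash
mkdir -p pics; ls
python3 - <<'E'
from workcell import env,get_image,calibration
import cv2,numpy as np
np.set_printoptions(precision=4,suppress=True)
for n in("top","scene","wrist"):
    c=calibration(n);print(n,c)
for n in("top","scene"):
    cv2.imwrite(f"pics/{n}0.png",cv2.cvtColor(get_image(n),cv2.COLOR_RGB2BGR))
s=env.state();print(s)
E
```

```text
pics
top {'mtx': array([[420.7408,   0.    , 282.9282],
       [  0.    , 420.7408, 213.9615],
       [  0.    ,   0.    ,   1.    ]]), 'eye': array([0.4395, 0.0146, 1.043 ]), 'attitude': array([ 0.0544, -0.0488, -1.5806])}
scene {'mtx': array([[419.9366,   0.    , 283.8765],
       [  0.    , 419.9366, 211.4068],
       [  0.    ,   0.    ,   1.    ]]), 'eye': array([1.3289, 0.0612, 0.7285]), 'attitude': array([0.6765, 0.7056, 1.51  ])}
wrist {'mtx': array([[320.0317,   0.    , 279.1512],
       [  0.    , 320.0317, 202.4932],
       [  0.    ,   0.    ,   1.    ]]), 'mount': array([[ 0.0001,  0.9647,  0.2632,  0.0653],
       [ 1.    , -0.0002,  0.0005,  0.0001],
       [ 0.0006,  0.2632, -0.9647, -0.1417],
       [ 0.    ,  0.    ,  0.    ,  1.    ]])}
{'time': 0.1, 'q': array([1.347 , 0.0874, 0.1752, 1.6598, 0.    , 1.5708]), 'joint_velocities': array([-0.0024, -0.003 ,  0.0009, -0.0003,  0.0006, -0.    ]), 'effort': array([  0.0016, -52.1562,  46.5653,   0.016 ,   0.0001,   0.    ]), 'tcp_pos': array([0.122 , 0.5361, 0.2307]), 'orientation': array([-0.3507, -3.1218,  0.0018]), 'ft_force': array([-0.5861,  0.3098, -0.4846]), 'wrist_torque': array([-0.0092, -0.0113,  0.0043]), 'finger_force': 0.0, 'grip_width': 0.08562281148592832}
```

View pics/top0.png

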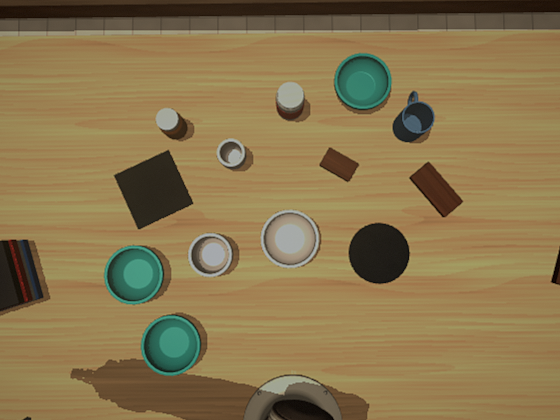

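View pics/scene0.png

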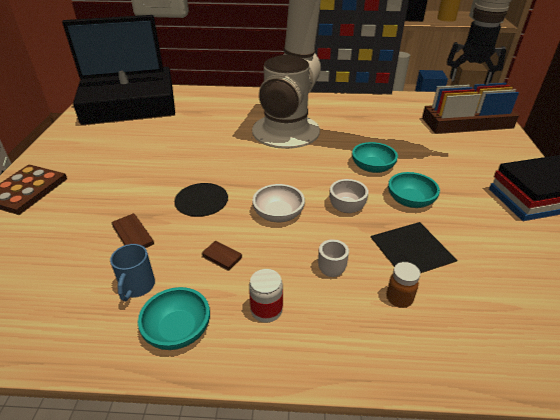

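Top view: the only white mouth-up candidates are large (290,239), medium (211,255) and small (231,153). Look-alikes are turquoise at (362,82), (134,274) and (171,345), and the white tin and jar lids at (290,92) and (167,118) are bystanders. Boards are long (436,190) and short (339,164); mats are round (379,253) and square (153,190). By the descriptions I choose the three white bowls and two brown boards. Next I fit their poses and check the choice in a crop.

```bash
cat > h.py <<'E'
from workcell import env,get_image,calibration
import cv2,numpy as np
from scipy.spatial.transform import Rotation as R
from scipy.optimize import minimize
np.set_printoptions(precision=4,suppress=True)
A=np.linspace(0,2*np.pi,72,endpoint=False)
def circ(r,z): return np.c_[r*np.cos(A),r*np.sin(A),0*A+z]
def box(a,b,h): return np.array([[i*a/2,j*b/2,k] for i in(-1,1) for j in(-1,1) for k in(0,h)])
M={'cover_large':np.r_[circ(.04,0),circ(.07,.03),circ(.07,.042)],
'cover_medium':np.r_[circ(.034,0),circ(.052,.03),circ(.052,.054)],
'cover_small':np.r_[circ(.026,0),circ(.034,.026),circ(.034,.064)],
'board_long':box(.13,.062,.016),'board_short':box(.084,.052,.016),
'mat_round':np.r_[circ(.075,0),circ(.075,.005)],'mat_square':box(.15,.15,.005)}
def cam(n,st=None):
    c=calibration(n)
    if n!='wrist': return c['mtx'],R.from_rotvec(c['attitude']).as_matrix(),c['eye']
    T=c['mount'];Rt=R.from_rotvec(st['orientation']).as_matrix()
    return c['mtx'],Rt@T[:3,:3],Rt@T[:3,3]+st['tcp_pos']
def proj(c,P):
    K,Rm,e=c;p=(P-e)@Rm;p=p*[1,-1,-1];q=p@K.T;return q[:,:2]/q[:,2:]
def ray(c,uv,z):
    K,Rm,e=c;d=Rm@(np.linalg.inv(K)@[*uv,1]*[1,-1,-1]);return e+d*(z-e[2])/d[2]
def mask(im,kind):
    h=cv2.cvtColor(im,cv2.COLOR_RGB2HSV).astype(int);S,V=h[...,1],h[...,2]
    if kind=='white': m=(S<75)&(V>70)
    elif kind=='black': m=(V<60)
    else: m=(V<125)
    return cv2.morphologyEx(m.astype(np.uint8),cv2.MORPH_OPEN,np.ones((3,3)))
def kind(n): return 'white' if 'cover' in n else 'black' if 'mat' in n else 'brown'
def obs(im,n,seed):
    m=mask(im,kind(n));k,l,s,c=cv2.connectedComponentsWithStats(m)
    d=[np.hypot(*(c[i]-seed))-.0 if s[i,4]>80 else 1e9 for i in range(1,k)];i=1+int(np.argmin(d))
    cs,_=cv2.findContours((l==i).astype(np.uint8),cv2.RETR_EXTERNAL,cv2.CHAIN_APPROX_NONE)
    p=cv2.convexHull(max(cs,key=len)).reshape(-1,2).astype(np.float64)
    cc=p.mean(0);r=np.linalg.norm(p-cc,axis=1,keepdims=True);return (p+(p-cc)/r*.5).astype(np.float32)
def iou(a,b):
    i=cv2.intersectConvexConvex(a,b)[0];return i/(cv2.contourArea(a)+cv2.contourArea(b)-i)
def fit(n,views,x0,z=0.):
    """views: [(cam,image)]; x0=[x,y,yaw]"""
    P=M[n];tr=lambda x:P@R.from_euler('z',x[2] if len(x)>2 else 0).as_matrix().T+[x[0],x[1],z]
    H=[(c,obs(im,n,proj(c,np.array([[x0[0],x0[1],z+P[:,2].max()/2]]))[0])) for c,im in views]
    hull=lambda c,x:cv2.convexHull(proj(c,tr(x)).astype(np.float32)).reshape(-1,2)
    f=lambda x:-sum(iou(hull(c,x),o) for c,o in H)
    rnd='cover' in n or 'round' in n
    best=None
    for y in ([0] if rnd else np.arange(0,np.pi,.3)):
        s=np.array([x0[0],x0[1]] if rnd else [x0[0],x0[1],y])
        r=minimize(f,s,method='Nelder-Mead',options=dict(initial_simplex=s+np.r_[[s*0],np.diag([.01,.01,.15][:len(s)])],xatol=1e-5,fatol=1e-6))
        if best is None or r.fun<best.fun: best=r
    return best.x,[round(float(iou(hull(c,best.x),o)),3) for c,o in H]
def goal(x,y,z,yaw=None):
    """shift/turn normalised; yaw = world angle of the closing line (tool y)"""
    s=env.state();Rt=R.from_rotvec(s['orientation']).as_matrix()
    d=Rt.T@(np.array([x,y,z])-s['tcp_pos'])/.6
    sp=0
    if yaw is not None:
        cur=np.arctan2(Rt[1,1],Rt[0,1]);a=(cur-yaw+np.pi/2)%np.pi-np.pi/2;sp=a/np.pi
    print('shift',d,'spin',round(sp,4),'q6',round(s['q'][5],3))
E
python3 - <<'E'
from h import *
t,s=get_image('top'),get_image('scene');ct,cs=cam('top'),cam('scene')
px=dict(cover_large=(290,239),cover_medium=(211,255),cover_small=(231,153),board_long=(436,190),board_short=(339,164),mat_round=(379,253),mat_square=(153,190))
for n,p in px.items():
    x0=ray(ct,p,.02)
    for v in([(ct,t)],[(cs,s)],[(ct,t),(cs,s)]):
        print(n,*fit(n,v,x0))
for n,p in dict(jar=(167,118),tin=(290,92),mug=(416,115)).items(): print(n,ray(ct,p,.09))
cv2.imwrite('pics/crop1.png',cv2.resize(t[120:300,100:480,::-1],None,fx=2,fy=2))
E
```

```text
cover_large [0.4471 0.0028] [0.982]
cover_large [0.4502 0.0035] [0.957]
cover_large [0.4481 0.0032] [0.977, 0.941]
cover_medium [0.4111 0.1916] [0.983]
cover_medium [0.4132 0.1908] [0.959]
cover_medium [0.4115 0.1915] [0.981, 0.947]
cover_small [0.6527 0.1411] [0.902]
cover_small [0.6535 0.1402] [0.949]
cover_small [0.6526 0.1408] [0.902, 0.947]
board_long [ 0.5651 -0.3596  0.6856] [0.972]
board_long [ 0.6988 -0.3076  0.1473] [0.426]
board_long [ 0.566  -0.3591  0.6883] [0.971, 0.301]
board_short [ 0.6294 -0.1218  4.1756] [0.949]
board_short [ 0.6317 -0.1223  1.0192] [0.953]
board_short [ 0.6304 -0.1216  1.0331] [0.941, 0.927]
mat_round [ 0.4101 -0.2167] [0.969]
mat_round [ 0.4096 -0.2165] [0.956]
mat_round [ 0.4097 -0.2165] [0.969, 0.956]
mat_square [0.5741 0.34   0.4316] [0.982]
mat_square [0.5746 0.3401 0.4263] [0.911]
mat_square [0.5741 0.3401 1.9991] [0.981, 0.908]
jar [0.7268 0.2828 0.09  ]
tin [ 0.7848 -0.0016  0.09  ]
mug [ 0.7273 -0.2911  0.09  ]
```

View pics/crop1.png

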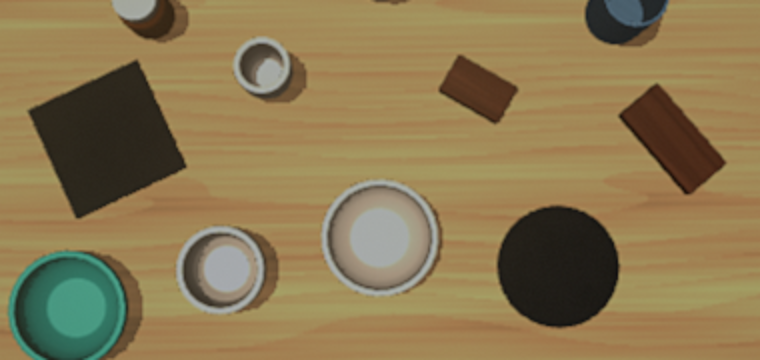

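The crop confirms the choice: white rims at crop (381,238), (221,269) and (263,67), brown boards at (672,138) and (478,89), black mats at (107,139) and (558,266). All the turquoise pieces are outside this set. Next I plan the moves to the large cover.

```bash
cat >> h.py <<'E'
def plan(*way,step=.2,s=None):
    """way: (x,y,z,yaw or None). prints per-call [shift],spin"""
    s=env.state();Rt=R.from_rotvec(s['orientation']).as_matrix();p=np.array(s['tcp_pos'])
    print('at',p,'q6',round(s['q'][5],3),'yaw',round(np.arctan2(Rt[1,1],Rt[0,1]),3))
    for x,y,z,yaw in way:
        g=np.array([x,y,z]);a=0
        if yaw is not None:
            cur=np.arctan2(Rt[1,1],Rt[0,1]);a=(cur-yaw+np.pi/2)%np.pi-np.pi/2
        n=max(1,int(np.ceil(np.linalg.norm(g-p)/step-1e-3)),int(np.ceil(abs(a)/.72-1e-3)));d=(g-p)/n
        for _ in range(n):
            print(' ',np.round(Rt.T@d/.6,4).tolist(),round(a/n/np.pi,4))
            Rt=Rt@R.from_euler('z',a/n).as_matrix()
        p=g;print('  ^',g,yaw)
E
python3 -c "
from h import *
plan((.382,.003,.2,0))"
```

```text
at [0.122  0.5362 0.2309] q6 1.571 yaw 1.347
  [-0.2066, -0.2568, 0.0174] 0.1429
  [-0.2975, -0.1416, 0.0174] 0.1429
  [-0.3295, 0.0016, 0.0174] 0.1429
  ^ [0.382 0.003 0.2  ] 0
```

Request:
apply_moves(commands=[[[-0.207,-0.257,0.017],0.143,-0.06],[[-0.207,-0.257,0.017],0.143,-0.06],[[-0.207,-0.257,0.017],0.143,-0.06],[[-0.207,-0.257,0.017],0.143,-0.06],[[-0.207,-0.257,0.017],0.143,-0.06]])

```text
time: 0.7
tcp_pos: [0.2104, 0.3546, 0.2215]
orientation: [1.043, 2.962, 0.0]
ft_force: [0.4, 1.7, -0.7]
grip_width: 0.0401
finger_force: 0.0
```

Request:
apply_moves(commands=[[[-0.298,-0.142,0.017],0.143,-0.06],[[-0.298,-0.142,0.017],0.143,-0.06],[[-0.298,-0.142,0.017],0.143,-0.06],[[-0.298,-0.142,0.017],0.143,-0.06],[[-0.298,-0.142,0.017],0.143,-0.06]])

```text
time: 1.2
tcp_pos: [0.2976, 0.1761, 0.2108]
orientation: [1.682, 2.652, -0.0]
ft_force: [0.3, 1.6, -0.4]
grip_width: 0.0397
finger_force: 0.0
```

Request:
apply_moves(commands=[[[-0.33,0.002,0.017],0.143,-0.06],[[-0.33,0.002,0.017],0.143,-0.06],[[-0.33,0.002,0.017],0.143,-0.06],[[-0.33,0.002,0.017],0.143,-0.06],[[-0.33,0.002,0.017],0.143,-0.06]])

```text
time: 1.7
tcp_pos: [0.3841, -0.0014, 0.1999]
orientation: [2.229, 2.214, -0.002]
ft_force: [-1.0, 1.0, 0.4]
grip_width: 0.0401
finger_force: 0.0
```

```bash
cat >> h.py <<'E'
def wfit(n,x0,z=0.,save=None,w=True):
    get_image('top') # settle
    s=env.state();im=get_image('wrist');c=cam('wrist',s)
    if save: cv2.imwrite(f'pics/{save}.png',im[...,::-1])
    if not w: return
    x,i=fit(n,[(c,im)],x0,z);print('wrist',n,x,i);return x
E
python3 -c "
from h import *
wfit('cover_large',(.448,.003),save='w1')
plan((.382,.003,.2,0))"
```

```text
wrist cover_large [0.4485 0.0015] [0.917]
at [0.3828 0.0021 0.2004] q6 1.579 yaw -0.003
  [0.0015, -0.0013, 0.0006] -0.001
  ^ [0.382 0.003 0.2  ] 0
```

View pics/w1.png

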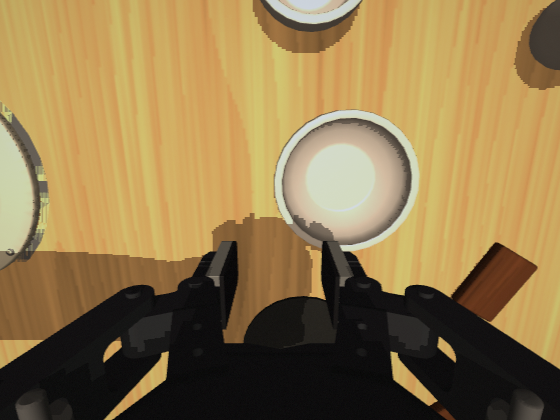

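The wrist view shows the large cover at about (347,180) with its near rim at (277,180), between the pads at (230,280) and (340,280). So I descend and grip the wall.

Request:
apply_moves(commands=[[[0.0015,-0.0015,0.1],0,-0.06],[[0.0015,-0.0015,0.2],0,-0.06],[[0.0015,-0.0015,0.26],0,-0.06],[[0.0015,-0.0015,0.28],0,-0.06],[[0.0015,-0.0015,0.28],0,-0.06]])

```text
time: 2.3
tcp_pos: [0.3795, 0.0051, 0.0302]
orientation: [-2.216, -2.222, 0.005]
ft_force: [-0.9, 0.4, 0.4]
grip_width: 0.0401
finger_force: 0.0
```

Request:
apply_moves(commands=[[[0,0,0],0,-1],[[0,0,0],0,-1],[[0,0,0],0,-1],[[0,0,0],0,-1],[[0,0,0],0,-1]], newtons=60)

```text
time: 2.8
tcp_pos: [0.3831, 0.0036, 0.0347]
orientation: [2.221, 2.219, 0.005]
ft_force: [-0.1, 1.6, 7.5]
grip_width: 0.0057
finger_force: 58.0
```

Request:
apply_moves(commands=[[[0,0,0],0,-1],[[0,0,0],0,-1],[[0,0,-0.01],0,-1],[[0,0,-0.03],0,-1],[[0,0,-0.05],0,-1]])

```text
time: 3.3
tcp_pos: [0.3814, 0.0033, 0.0638]
orientation: [-2.222, -2.22, 0.001]
ft_force: [0.6, 0.2, -1.7]
grip_width: 0.0052
finger_force: 58.1
```

```bash
python3 -c "
from h import *
wfit('cover_large',(.448,.003),save='w2',w=False);print(env.state()['grip_width'],env.state()['finger_force'])
plan((.344,-.2165,.09,0))"
```

```text
0.005596226201660224 58.11047940498412
at [0.3826 0.0033 0.0648] q6 1.58 yaw -0.001
  [-0.1832, -0.032, -0.0211] -0.0001
  [-0.1832, -0.032, -0.0211] -0.0001
  ^ [ 0.344  -0.2165  0.09  ] 0
```

View pics/w2.png

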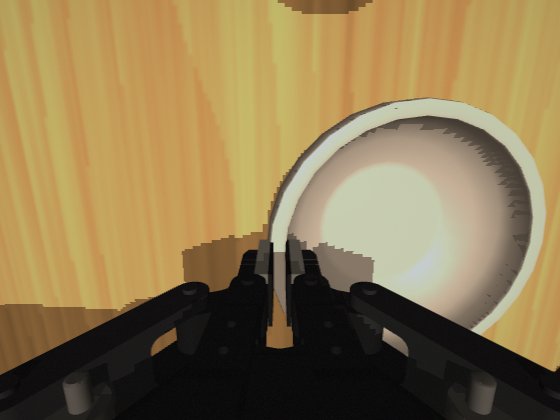

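The large cover is held at its near rim (278,240) and clear of the counter. It goes to the round mat.

Request:
apply_moves(commands=[[[-0.183,-0.032,-0.02],0,-1],[[-0.183,-0.032,-0.02],0,-1],[[-0.183,-0.032,-0.02],0,-1],[[-0.183,-0.032,-0.02],0,-1],[[-0.183,-0.032,-0.02],0,-1]])

```text
time: 3.9
tcp_pos: [0.3623, -0.1063, 0.0745]
orientation: [-2.223, -2.219, -0.0]
ft_force: [0.9, -0.1, -1.6]
grip_width: 0.005
finger_force: 58.1
```

Request:
apply_moves(commands=[[[-0.183,-0.032,-0.02],0,-1],[[-0.183,-0.032,-0.02],0,-1],[[-0.183,-0.032,-0.02],0,-1],[[-0.183,-0.032,-0.02],0,-1],[[-0.183,-0.032,-0.02],0,-1]])

```text
time: 4.4
tcp_pos: [0.3433, -0.2151, 0.0863]
orientation: [-2.221, -2.22, -0.0]
ft_force: [-0.8, 0.0, -2.3]
grip_width: 0.0055
finger_force: 58.1
```

```bash
python3 -c "
from h import *
get_image('top');s=get_image('scene');cv2.imwrite('pics/s2.png',cv2.resize(s[120:300,80:360,::-1],None,fx=2,fy=2));t=get_image('top')
print(fit('cover_large',[(cam('scene'),s)],(.41,-.2165),.055))
plan((.344,-.2165,.05,0),(.344,-.2165,.039,0))"
```

```text
(array([ 0.4244, -0.2049]), [0.905])
at [ 0.3434 -0.2149  0.0864] q6 1.01 yaw 0.001
  [-0.0027, 0.001, 0.0607] 0.0004
  ^ [ 0.344  -0.2165  0.05  ] 0
  [-0.0, 0.0, 0.0183] 0.0
  ^ [ 0.344  -0.2165  0.039 ] 0
```

View pics/s2.png

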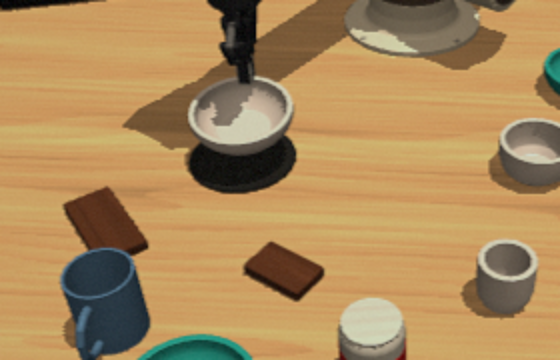

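The bowl hangs over the mat (bowl at crop (240,115), mat at (242,165)), with at most a slight tilt. I lower it gently and release.

Request:
apply_moves(commands=[[[-0.0025,0.001,0.03],0,-1],[[-0.0025,0.001,0.055],0,-1],[[-0.0025,0.001,0.065],0,-1],[[-0.0025,0.001,0.072],0,-1],[[-0.0025,0.001,0.076],0,-1]])

```text
time: 5.05
tcp_pos: [0.344, -0.2175, 0.0416]
orientation: [2.221, 2.221, 0.0]
ft_force: [-3.5, 1.0, 4.2]
grip_width: 0.0056
finger_force: 64.3
```

Request:
apply_moves(commands=[[[0,0,0.002],0,-1],[[0,0,0.003],0,-1],[[0,0,0.003],0,-1],[[0,0,0.003],0,-1],[[0,0,0.003],0,-1]])

```text
time: 5.55
tcp_pos: [0.344, -0.2178, 0.04]
orientation: [2.222, 2.22, 0.001]
ft_force: [-3.5, 2.6, 6.6]
grip_width: 0.0054
finger_force: 65.8
```

Request:
apply_moves(commands=[[[0,0,0],0,-0.3],[[0,0,0],0,-0.1],[[0,0,0],0,-0.06],[[0,0,-0.02],0,-0.06],[[0,0,-0.06],0,-0.06]])

```text
time: 6.05
tcp_pos: [0.3429, -0.2172, 0.0749]
orientation: [-2.22, -2.219, 0.001]
ft_force: [1.1, -0.1, 1.5]
grip_width: 0.0401
finger_force: 0.0
```

Request:
apply_moves(commands=[[[0,0,-0.1],0,-0.06],[[0,0,-0.15],0,-0.06],[[0,0,-0.25],0,-0.06],[[0,0,-0.25],0,-0.06],[[0,0,-0.25],0,-0.06]])

```text
time: 6.55
tcp_pos: [0.3445, -0.2183, 0.2278]
orientation: [2.219, 2.218, 0.001]
ft_force: [-0.6, 0.5, -1.3]
grip_width: 0.0399
finger_force: 0.0
```

```bash
python3 -c "
from h import *
wfit('cover_large',(.41,-.2165),.005,save='w3')
s=get_image('scene');print(fit('cover_large',[(cam('scene'),s)],(.41,-.2165),.005))
plan((.345,.1915,.2,0))"
```

```text
wrist cover_large [ 0.4087 -0.2135] [0.984]
(array([ 0.4114, -0.2119]), [0.957])
at [ 0.3433 -0.2175  0.224 ] q6 1.007 yaw -0.001
  [0.2272, 0.0008, 0.0136] -0.0001
  [0.2272, 0.0008, 0.0136] -0.0001
  [0.2272, 0.0009, 0.0136] -0.0001
  ^ [0.345  0.1915 0.2   ] 0
```

View pics/w3.png

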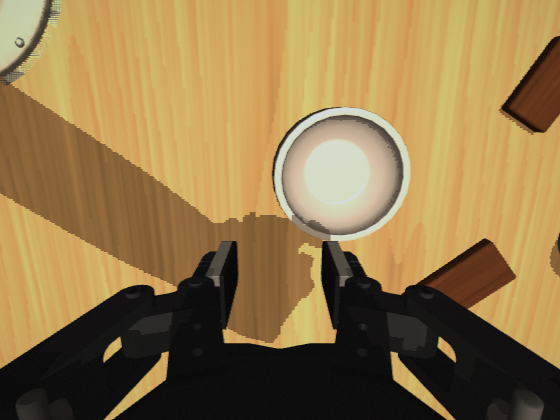

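The large cover sits level at about (340,172) and covers the mat. I move off to the medium cover and check the centring from the top camera.

Request:
apply_moves(commands=[[[0.227,0.001,0.013],0,-0.06],[[0.227,0.001,0.013],0,-0.06],[[0.227,0.001,0.013],0,-0.06],[[0.227,0.001,0.013],0,-0.06],[[0.227,0.001,0.013],0,-0.06]])

```text
time: 7.2
tcp_pos: [0.344, -0.0809, 0.2164]
orientation: [-2.219, -2.223, 0.002]
ft_force: [0.5, 0.0, -0.5]
grip_width: 0.04
finger_force: 0.0
```

Request:
apply_moves(commands=[[[0.227,0.001,0.013],0,-0.06],[[0.227,0.001,0.013],0,-0.06],[[0.227,0.001,0.013],0,-0.06],[[0.227,0.001,0.013],0,-0.06],[[0.227,0.001,0.013],0,-0.06]])

```text
time: 7.7
tcp_pos: [0.3451, 0.0543, 0.209]
orientation: [-2.221, -2.221, 0.002]
ft_force: [0.4, 0.4, 0.3]
grip_width: 0.0402
finger_force: 0.0
```

Request:
apply_moves(commands=[[[0.227,0.001,0.013],0,-0.06],[[0.227,0.001,0.013],0,-0.06],[[0.227,0.001,0.013],0,-0.06],[[0.227,0.001,0.013],0,-0.06],[[0.227,0.001,0.013],0,-0.06]])

```text
time: 8.2
tcp_pos: [0.3463, 0.1897, 0.2014]
orientation: [2.223, 2.22, -0.002]
ft_force: [0.7, -0.4, 0.4]
grip_width: 0.04
finger_force: 0.0
```

```bash
python3 -c "
from h import *
wfit('cover_medium',(.4115,.1915),save='w4')
t=get_image('top');s=get_image('scene')
print('top',fit('cover_large',[(cam('top'),t)],(.41,-.2165),.005),fit('cover_large',[(cam('scene'),s)],(.41,-.2165),.005))
cv2.imwrite('pics/t4.png',cv2.resize(t[200:310,320:440,::-1],None,fx=5,fy=5,interpolation=cv2.INTER_NEAREST))
plan((.3635,.1915,.2,0))"
```

```text
wrist cover_medium [0.4119 0.1902] [0.977]
top (array([ 0.4079, -0.2124]), [0.988]) (array([ 0.4113, -0.2115]), [0.959])
at [0.3463 0.1894 0.202 ] q6 2.075 yaw -0.003
  [0.0036, 0.0287, 0.0034] -0.0011
  ^ [0.3635 0.1915 0.2   ] 0
```

View pics/t4.png

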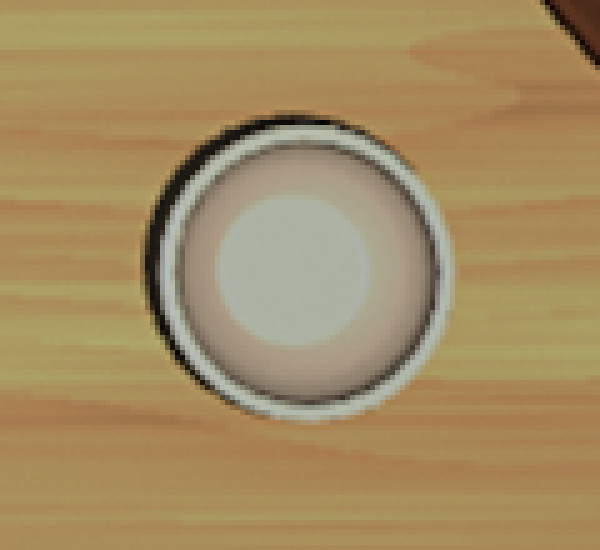

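Seen from the top, the large cover (centre crop (308,270)) is about 5 mm off the mat's centre: a dark crescent shows at the upper left and none on the right. I'll correct it before nesting.

```bash
python3 -c "
from h import *
plan((.342,-.2124,.2,0),(.342,-.2124,.038,0))"
```

```text
at [0.3463 0.1894 0.202 ] q6 2.075 yaw -0.003
  [-0.2232, -0.0016, 0.0012] -0.0004
  [-0.2232, -0.0019, 0.0012] -0.0004
  [-0.2232, -0.0021, 0.0012] -0.0004
  ^ [ 0.342  -0.2124  0.2   ] 0
  [0.0, -0.0001, 0.27] 0.0
  ^ [ 0.342  -0.2124  0.038 ] 0
```

Request:
apply_moves(commands=[[[-0.223,-0.002,0.001],0,-0.06],[[-0.223,-0.002,0.001],0,-0.06],[[-0.223,-0.002,0.001],0,-0.06],[[-0.223,-0.002,0.001],0,-0.06],[[-0.223,-0.002,0.001],0,-0.06]])

```text
time: 8.9
tcp_pos: [0.3446, 0.0558, 0.2016]
orientation: [2.226, 2.216, 0.001]
ft_force: [0.6, -0.4, -1.7]
grip_width: 0.0405
finger_force: 0.0
```

Request:
apply_moves(commands=[[[-0.223,-0.002,0.001],0,-0.06],[[-0.223,-0.002,0.001],0,-0.06],[[-0.223,-0.002,0.001],0,-0.06],[[-0.223,-0.002,0.001],0,-0.06],[[-0.223,-0.002,0.001],0,-0.06]])

```text
time: 9.4
tcp_pos: [0.3433, -0.0768, 0.2006]
orientation: [-2.224, -2.219, -0.0]
ft_force: [0.8, 0.9, 0.2]
grip_width: 0.04
finger_force: 0.0
```

Request:
apply_moves(commands=[[[-0.223,-0.002,0.001],0,-0.06],[[-0.223,-0.002,0.001],0,-0.06],[[-0.223,-0.002,0.001],0,-0.06],[[-0.223,-0.002,0.001],0,-0.06],[[-0.223,-0.002,0.001],0,-0.06]])

```text
time: 9.9
tcp_pos: [0.3423, -0.2097, 0.1999]
orientation: [-2.221, -2.22, -0.0]
ft_force: [-0.1, 0.4, 0.3]
grip_width: 0.0405
finger_force: 0.0
```

Request:
apply_moves(commands=[[[0,0,0.1],0,-0.06],[[0,0,0.2],0,-0.06],[[0,0,0.25],0,-0.06],[[0,0,0.27],0,-0.06],[[0,0,0.27],0,-0.06]])

```text
time: 10.4
tcp_pos: [0.3415, -0.2089, 0.0375]
orientation: [-2.218, -2.221, 0.001]
ft_force: [0.7, 0.1, 0.2]
grip_width: 0.0403
finger_force: 0.0
```

```bash
python3 -c "
from h import *
get_image('top');plan((.342,-.2124,.038,0))"
```

```text
at [ 0.3426 -0.2098  0.0395] q6 1.02 yaw 0.001
  [-0.0043, -0.0011, 0.0025] 0.0003
  ^ [ 0.342  -0.2124  0.038 ] 0
```

Request:
apply_moves(commands=[[[0,0,0],0,-1],[[0,0,0],0,-1],[[0,0,0],0,-1],[[0,0,0],0,-1],[[0,0,0],0,-1]])

```text
time: 10.95
tcp_pos: [0.3431, -0.2112, 0.0404]
orientation: [2.22, 2.218, 0.002]
ft_force: [-1.5, 2.7, 9.4]
grip_width: 0.0054
finger_force: 58.6
```

Request:
apply_moves(commands=[[[0,0,-0.006],0,-1],[[-0.004,0.002,-0.008],0,-1],[[-0.007,0.003,-0.008],0,-1],[[-0.007,0.003,-0.004],0,-1],[[-0.007,0.003,0.002],0,-1]])

```text
time: 11.45
tcp_pos: [0.3424, -0.2152, 0.0387]
orientation: [-2.223, -2.219, 0.005]
ft_force: [-30.1, 5.2, 51.0]
grip_width: 0.0052
finger_force: 73.0
```

Request:
apply_moves(commands=[[[0,0,0],0,-1],[[0,0,0],0,-0.3],[[0,0,0],0,-0.06],[[0,0,0],0,-0.06],[[0,0,-0.06],0,-0.06]])

```text
time: 11.95
tcp_pos: [0.3414, -0.2134, 0.0691]
orientation: [-2.217, -2.215, 0.003]
ft_force: [0.2, -0.6, 0.7]
grip_width: 0.0402
finger_force: 0.0
```

Request:
apply_moves(commands=[[[0,0,-0.1],0,-0.06],[[0,0,-0.18],0,-0.06],[[0,0,-0.2],0,-0.06],[[0,0,-0.2],0,-0.06],[[0,0,-0.2],0,-0.06]])

```text
time: 12.45
tcp_pos: [0.3438, -0.2148, 0.1922]
orientation: [-2.222, -2.22, 0.0]
ft_force: [0.3, 0.8, 0.6]
grip_width: 0.0402
finger_force: 0.0
```

```bash
python3 -c "
from h import *
wfit('cover_large',(.41,-.2165),.005)
plan((.3635,.1915,.2,0))"
```

```text
wrist cover_large [ 0.409  -0.2181] [0.946]
at [ 0.3433 -0.2145  0.1913] q6 1.013 yaw -0.001
  [0.2256, 0.0111, -0.0046] -0.0001
  [0.2256, 0.0111, -0.0046] -0.0001
  [0.2256, 0.0112, -0.0046] -0.0001
  ^ [0.3635 0.1915 0.2   ] 0
```

Request:
apply_moves(commands=[[[0.226,0.011,-0.005],0,-0.06],[[0.226,0.011,-0.005],0,-0.06],[[0.226,0.011,-0.005],0,-0.06],[[0.226,0.011,-0.005],0,-0.06],[[0.226,0.011,-0.005],0,-0.06]])

```text
time: 13.05
tcp_pos: [0.3501, -0.0786, 0.1948]
orientation: [-2.219, -2.223, 0.001]
ft_force: [-0.1, -0.3, -1.1]
grip_width: 0.0399
finger_force: 0.0
```

Request:
apply_moves(commands=[[[0.226,0.011,-0.005],0,-0.06],[[0.226,0.011,-0.005],0,-0.06],[[0.226,0.011,-0.005],0,-0.06],[[0.226,0.011,-0.005],0,-0.06],[[0.226,0.011,-0.005],0,-0.06]])

```text
time: 13.55
tcp_pos: [0.3571, 0.056, 0.1981]
orientation: [-2.221, -2.221, 0.002]
ft_force: [0.4, -0.5, 0.4]
grip_width: 0.0403
finger_force: 0.0
```

Request:
apply_moves(commands=[[[0.226,0.011,-0.005],0,-0.06],[[0.226,0.011,-0.005],0,-0.06],[[0.226,0.011,-0.005],0,-0.06],[[0.226,0.011,-0.005],0,-0.06],[[0.226,0.011,-0.005],0,-0.06]])

```text
time: 14.05
tcp_pos: [0.3642, 0.1909, 0.2013]
orientation: [2.223, 2.22, -0.002]
ft_force: [-0.4, 0.5, -0.5]
grip_width: 0.04
finger_force: 0.0
```

```bash
python3 -c "
from h import *
x=wfit('cover_medium',(.4115,.1915))
t=get_image('top');s=get_image('scene')
print('top',fit('cover_large',[(cam('top'),t)],(.41,-.2165),.005),fit('cover_large',[(cam('scene'),s)],(.41,-.2165),.005))
plan((.3635,.1912,.2,0),(.3635,.1912,.04,0))"
```

```text
wrist cover_medium [0.4121 0.19  ] [0.979]
top (array([ 0.4077, -0.2168]), [0.986]) (array([ 0.4114, -0.2161]), [0.959])
at [0.3642 0.1905 0.2019] q6 2.056 yaw -0.003
  [0.0011, -0.0011, 0.0032] -0.001
  ^ [0.3635 0.1912 0.2   ] 0
  [0.0, -0.0, 0.2667] -0.0
  ^ [0.3635 0.1912 0.04  ] 0
```

Request:
apply_moves(commands=[[[0.001,-0.001,0.1],0,-0.06],[[0.001,-0.001,0.2],0,-0.06],[[0.001,-0.001,0.25],0,-0.06],[[0.001,-0.001,0.268],0,-0.06],[[0.001,-0.001,0.268],0,-0.06]])

```text
time: 14.75
tcp_pos: [0.3626, 0.1916, 0.0406]
orientation: [-2.223, -2.219, 0.004]
ft_force: [0.4, 0.8, 0.7]
grip_width: 0.0402
finger_force: 0.0
```

Request:
apply_moves(commands=[[[0,0,0],0,-1],[[0,0,0],0,-1],[[0,0,0],0,-1],[[0,0,0],0,-1],[[0,0,0],0,-1]], newtons=80)

```text
time: 15.25
tcp_pos: [0.3645, 0.1933, 0.0436]
orientation: [2.221, 2.22, 0.006]
ft_force: [-1.1, -0.3, 8.8]
grip_width: 0.0064
finger_force: 80.7
```

Request:
apply_moves(commands=[[[0,0,-0.005],0,-1],[[0,0,-0.02],0,-1],[[0,0,-0.08],0,-1],[[0,0,-0.13],0,-1],[[0,0,-0.13],0,-1]])

```text
time: 15.75
tcp_pos: [0.365, 0.1936, 0.1238]
orientation: [2.221, 2.219, 0.01]
ft_force: [1.0, -0.2, -1.4]
grip_width: 0.0065
finger_force: 80.5
```

```bash
python3 -c "
from h import *
z=env.state()['tcp_pos'][2]-.042
x=wfit('cover_medium',(.4115,.1915),z,save='w5')
plan((.361,-.217,.12,0))"
```

```text
wrist cover_medium [0.4113 0.1922] [0.794]
at [0.3636 0.1928 0.1199] q6 2.059 yaw -0.001
  [-0.2277, -0.0013, -0.0002] -0.0001
  [-0.2277, -0.0014, -0.0002] -0.0001
  [-0.2277, -0.0014, -0.0002] -0.0001
  ^ [ 0.361 -0.217  0.12 ] 0
```

View pics/w5.png

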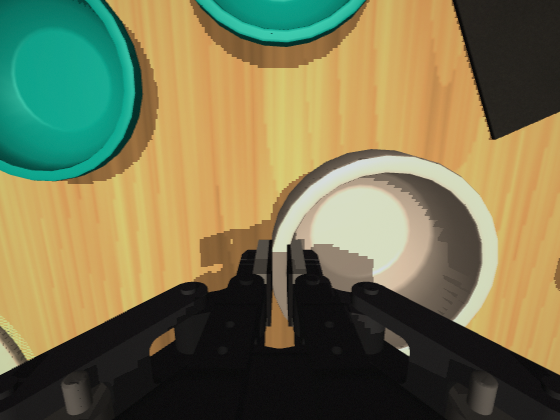

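The medium cover is gripped at its near rim (280,250) and clear of the counter. I carry it over the large one and measure it there.

Request:
apply_moves(commands=[[[-0.02,-0.001,0],0,-1],[[-0.07,-0.001,0],0,-1],[[-0.13,-0.001,0],0,-1],[[-0.19,-0.001,0],0,-1],[[-0.25,-0.001,0],0,-1]])

```text
time: 16.35
tcp_pos: [0.3613, 0.0408, 0.118]
orientation: [-2.221, -2.221, 0.002]
ft_force: [0.9, 0.4, -0.7]
grip_width: 0.0065
finger_force: 80.5
```

Request:
apply_moves(commands=[[[-0.06,-0.001,0],0,-1],[[-0.12,-0.001,0],0,-1],[[-0.18,-0.001,0],0,-1],[[-0.24,-0.001,0],0,-1],[[-0.29,-0.001,0],0,-1]])

```text
time: 16.85
tcp_pos: [0.3604, -0.1334, 0.1181]
orientation: [-2.222, -2.219, 0.002]
ft_force: [0.5, 0.4, -1.2]
grip_width: 0.0063
finger_force: 80.5
```

Request:
apply_moves(commands=[[[-0.05,-0.001,0],0,-1],[[-0.09,-0.001,0],0,-1],[[-0.12,-0.001,0],0,-1],[[-0.135,-0.001,0],0,-1],[[-0.143,-0.001,0],0,-1]])

```text
time: 17.35
tcp_pos: [0.3603, -0.2177, 0.1183]
orientation: [-2.222, -2.218, 0.001]
ft_force: [-0.3, 0.2, -1.1]
grip_width: 0.0065
finger_force: 80.5
```

```bash
cat >> h.py <<'E'
from scipy.optimize import least_squares
def heldfit(n,x0,z,umin=255,vmax=250):
    """contour fit of a held cover in the wrist view, unoccluded part only, with tilt about the closing line's normal"""
    get_image('top');s=env.state();im=get_image('wrist');c=cam('wrist',s);P=M[n]
    m=mask(im,'white');k,l,st,cc=cv2.connectedComponentsWithStats(m);i=1+int(np.argmax(st[1:,4]))
    cs,_=cv2.findContours((l==i).astype(np.uint8),cv2.RETR_EXTERNAL,cv2.CHAIN_APPROX_NONE)
    q=cv2.convexHull(max(cs,key=len)).reshape(-1,2).astype(float);q=q[(q[:,0]>umin)&(q[:,1]<vmax)&(q[:,1]>2)]
    hull=lambda x:cv2.convexHull(proj(c,P+[x[0],x[1],z]).astype(np.float32))
    f=lambda x:[cv2.pointPolygonTest(hull(x),tuple(p),True) for p in q]
    r=least_squares(f,x0,diff_step=1e-3,loss='soft_l1',f_scale=1.);print('held',n,r.x,len(q),'rms',np.sqrt(np.mean(np.square(f(r.x)))),'tcp',s['tcp_pos']);return im
E
python3 -c "
from h import *
z=env.state()['tcp_pos'][2]-.042
im=heldfit('cover_medium',(.409,-.217),z);cv2.imwrite('pics/w6.png',im[...,::-1])
s=get_image('scene');print(fit('cover_medium',[(cam('scene'),s)],(.41,-.2165),z))
plan((.361,-.217,.12,0))"
```

```text
held cover_medium [ 0.3963 -0.2017] 26 rms 6.3057600375462926 tcp [ 0.3606 -0.2177  0.1185]
(array([ 0.5069, -0.1949]), [0.547])
at [ 0.3608 -0.2168  0.1188] q6 1.03 yaw -0.001
  [-0.0004, 0.0003, -0.002] -0.0002
  ^ [ 0.361 -0.217  0.12 ] 0
```

View pics/w6.png

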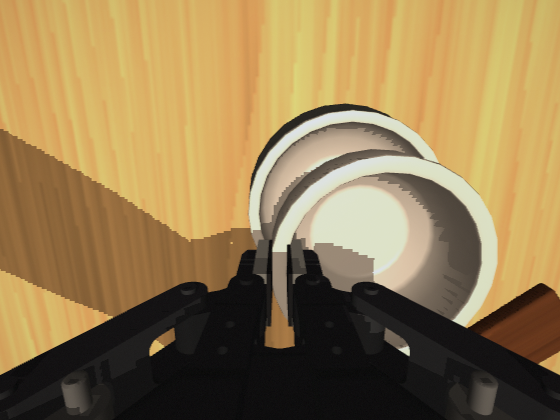

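Against the previous picture the held cover has not shifted in the gripper: its rim top is still at (395,152). I fit its offset from the TCP using the earlier uncluttered frame.

Run:
```python
from h import *
s=env.state();c=cam('wrist',s);im=cv2.imread('pics/w5.png')[...,::-1]
P=M['cover_medium']
m=mask(im,'white');k,l,st,cc=cv2.connectedComponentsWithStats(m);i=l[200,480] or l[165,400]
cs,_=cv2.findContours((l==i).astype(np.uint8),cv2.RETR_EXTERNAL,cv2.CHAIN_APPROX_NONE)
q=cv2.convexHull(max(cs,key=len)).reshape(-1,2).astype(float);q=q[(q[:,0]>285)&(q[:,1]<300)]
print(len(q),q[:,0].max(),q[:,1].min())
Rt=R.from_rotvec(s['orientation']).as_matrix()
for free in (0,1):
  def hull(x):
    Q=P-[0,0,.0];Q=Q@R.from_euler('y',x[2] if free else 0).as_matrix().T
    return cv2.convexHull(proj(c,Q+[s['tcp_pos'][0]+x[0],s['tcp_pos'][1]+x[1],s['tcp_pos'][2]-.042+(-np.sin(x[2])*.048*-1 if 0 else 0)]).astype(np.float32))
  f=lambda x:[cv2.pointPolygonTest(hull(x),tuple(p),True) for p in q]
  r=least_squares(f,[.048,0]+[0.]*free,diff_step=1e-3,x_scale=[.01,.01,.1][:2+free],loss='soft_l1');print(r.x,np.sqrt(np.mean(np.square(r.fun))))
```

```text
26 497.0 150.0
[ 0.0467 -0.0015] 1.410880088913987
[ 0.0448 -0.0017  0.072 ] 0.6120719384245517
```

Request:
apply_moves(commands=[[[0.0015,0.003,0.02],0,-1],[[0.0015,0.003,0.05],0,-1],[[0.0015,0.003,0.075],0,-1],[[0.0015,0.003,0.087],0,-1],[[0.0015,0.003,0.09],0,-1]])

```text
time: 18.0
tcp_pos: [0.3625, -0.2157, 0.0639]
orientation: [-2.22, -2.22, 0.001]
ft_force: [0.7, -0.1, -1.0]
grip_width: 0.0064
finger_force: 80.5
```

Request:
apply_moves(commands=[[[0,0,0.003],0,-1],[[0,0,0.006],0,-1],[[0,0,0.009],0,-1],[[0,0,0.011],0,-1],[[0,0,0.011],0,-1]])

```text
time: 18.5
tcp_pos: [0.3629, -0.2163, 0.0585]
orientation: [2.222, 2.22, 0.0]
ft_force: [-0.3, -0.0, -2.0]
grip_width: 0.0065
finger_force: 80.5
```

Request:
apply_moves(commands=[[[0,0,0.002],0,-1],[[0,0,0.004],0,-1],[[0,0,0.005],0,-1],[[0,0,0.005],0,-1],[[0,0,0.005],0,-1]])

```text
time: 19.0
tcp_pos: [0.3629, -0.2163, 0.0555]
orientation: [-2.222, -2.221, 0.0]
ft_force: [-0.3, 0.1, -1.8]
grip_width: 0.0064
finger_force: 80.6
```

Request:
apply_moves(commands=[[[0,0,0.002],0,-1],[[0,0,0.004],0,-1],[[0,0,0.004],0,-1],[[0,0,0.004],0,-1],[[0,0,0.004],0,-1]])

```text
time: 19.5
tcp_pos: [0.363, -0.2167, 0.0548]
orientation: [2.222, 2.219, -0.001]
ft_force: [-6.7, 1.8, 15.5]
grip_width: 0.0064
finger_force: 82.5
```

Request:
apply_moves(commands=[[[0,0,0.001],0,-1],[[0,0,0.002],0,-1],[[0,0,0.002],0,-1],[[0,0,0.002],0,-1],[[0,0,0.002],0,-1]])

```text
time: 20.0
tcp_pos: [0.363, -0.2167, 0.0547]
orientation: [2.221, 2.219, -0.0]
ft_force: [-12.1, 4.8, 25.9]
grip_width: 0.0062
finger_force: 83.9
```

Request:
apply_moves(commands=[[[0,0,-0.002],0,-0.5],[[0,0,-0.002],0,-0.2],[[0,0,-0.002],0,-0.06],[[0,0,-0.02],0,-0.06],[[0,0,-0.06],0,-0.06]])

```text
time: 20.5
tcp_pos: [0.3619, -0.2157, 0.0871]
orientation: [-2.22, -2.218, 0.001]
ft_force: [0.8, -0.5, 0.2]
grip_width: 0.0402
finger_force: 0.0
```

Request:
apply_moves(commands=[[[0,0,-0.08],0,-0.06],[[0,0,-0.16],0,-0.06],[[0,0,-0.2],0,-0.06],[[0,0,-0.2],0,-0.06],[[0,0,-0.2],0,-0.06]])

```text
time: 21.0
tcp_pos: [0.3631, -0.2164, 0.2082]
orientation: [2.222, 2.22, 0.0]
ft_force: [-0.0, -0.1, -2.0]
grip_width: 0.0402
finger_force: 0.0
```

```bash
python3 -c "
from h import *
wfit('cover_medium',(.409,-.217),.011,save='w7',w=False)
s=get_image('scene');
cv2.imwrite('pics/m7.png',np.hstack([cv2.imread('pics/w7.png')[60:300,200:460],cv2.resize(s[160:240,150:260,::-1],(330,240))]))
plan((.6525,.1408,.2,None))"
```

```text
at [ 0.3625 -0.216   0.2066] q6 1.034 yaw -0.001
  [0.1983, 0.161, 0.0036] 0.0
  [0.1983, 0.161, 0.0036] 0.0
  [0.1983, 0.161, 0.0036] 0.0
  ^ [0.6525 0.1408 0.2   ] None
```

View pics/m7.png

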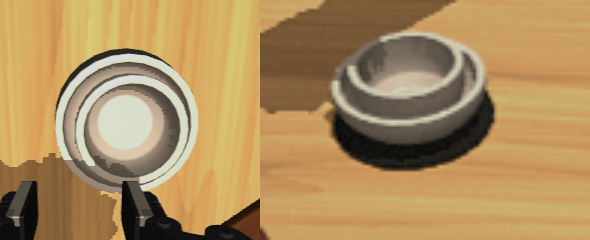

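The medium cover does not look centred or fully seated: in the wrist crop the inner rim centre is at (135,130) against (126,120) for the outer. I clear the arm away and measure it numerically.

Request:
apply_moves(commands=[[[0.198,0.161,0.003],0,0.6],[[0.198,0.161,0.003],0,0.6],[[0.198,0.161,0.003],0,0.6],[[0.198,0.161,0.003],0,0.6],[[0.198,0.161,0.003],0,0.6]])

```text
time: 21.65
tcp_pos: [0.4595, -0.0965, 0.2048]
orientation: [-2.218, -2.222, 0.002]
ft_force: [-0.2, -0.4, -0.5]
grip_width: 0.0685
finger_force: 0.0
```

Request:
apply_moves(commands=[[[0.198,0.05,0.003],0,0.6],[[0.198,0.05,0.003],0,0.6],[[0.198,0.05,0.003],0,0.6],[[0.198,0.05,0.003],0,0.6],[[0.198,0.05,0.003],0,0.6]])

```text
time: 22.15
tcp_pos: [0.4891, 0.0203, 0.204]
orientation: [-2.222, -2.22, 0.001]
ft_force: [-0.4, -0.6, -0.2]
grip_width: 0.0683
finger_force: 0.0
```

```bash
cat > rim.py <<'E'
from h import *
from scipy.optimize import differential_evolution
def samp(g,uv): return cv2.remap(g,uv[None,:,0].astype(np.float32),uv[None,:,1].astype(np.float32),cv2.INTER_LINEAR)[0]
def rimfit(Rr,c0,zr,views,dxy=.02,dz=.008,dt=.2):
    """finds the rim plane: centre (x,y,z), tilts (rx,ry): bright ring with darker borders"""
    G=[(c,cv2.GaussianBlur(cv2.cvtColor(im,cv2.COLOR_RGB2GRAY).astype(np.float32),(0,0),.6)) for c,im in views]
    def sc(x):
        Rm=R.from_rotvec([x[3],x[4],0]).as_matrix();t=0
        for c,g in G:
            s=lambda r:samp(g,proj(c,circ(r,0)@Rm.T+x[:3]))
            a=s(Rr-.004);t-=np.mean(np.clip(a-s(Rr+.003),-20,40)+np.clip(a-s(Rr-.012),-20,40))
        return t
    b=[(c0[0]-dxy,c0[0]+dxy),(c0[1]-dxy,c0[1]+dxy),(zr-dz,zr+dz),(-dt,dt),(-dt,dt)]
    r=differential_evolution(sc,b,seed=1,popsize=20,maxiter=150,tol=1e-6);return r.x,r.fun
if __name__=='__main__':
    t,s=get_image('top'),get_image('scene');v=[(cam('top'),t),(cam('scene'),s)]
    cv2.imwrite('pics/t8.png',t[...,::-1]);cv2.imwrite('pics/s8.png',s[...,::-1])
    for n,Rr,z in(('large',.07,.047),('medium',.052,.065)):
        for vv in(v[:1],v[1:],v): print(n,*rimfit(Rr,(.41,-.2165),z,vv))
    print(fit('cover_large',v[:1],(.41,-.2165),.005))
E
python3 rim.py; python3 -c "
from h import *
cv2.imwrite('pics/z8.png',np.hstack([cv2.resize(cv2.imread('pics/t8.png')[205:295,330:430],None,fx=4,fy=4,interpolation=cv2.INTER_CUBIC),cv2.resize(cv2.imread('pics/s8.png')[165:235,155:250],(400,360),interpolation=cv2.INTER_CUBIC)]))"
```

```text
large [ 0.4075 -0.2179  0.0398 -0.0594 -0.0264] -69.7020263671875
large [ 0.3974 -0.2203  0.0391 -0.022   0.0434] -56.572349548339844
large [ 0.4079 -0.217   0.0469 -0.0152  0.0334] -124.51884460449219
medium [ 0.41   -0.217   0.0596  0.0541  0.0451] -73.67352294921875
medium [ 0.4196 -0.2141  0.0727  0.012  -0.008 ] -55.39712142944336
medium [ 0.4105 -0.2165  0.066  -0.0035 -0.0051] -128.51600646972656
(array([ 0.408 , -0.2172]), [0.984])
```

View pics/z8.png

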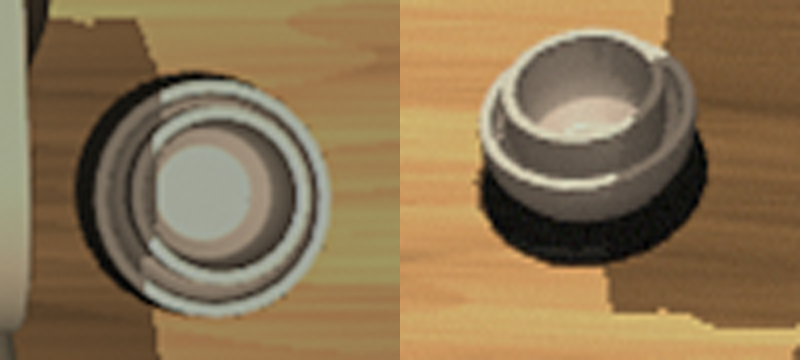

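The joint fit puts the medium rim at (0.4105,−0.2165,0.066) with tilt under 0.3°. That is seated and level, and the picture agrees, with even rings about (215,195). Now the small cover.

```bash
python3 -c "
from h import *
plan((.653,.1405,.16,0))"
```

```text
at [0.4892 0.0197 0.2042] q6 1.614 yaw -0.002
  [0.101, 0.1362, 0.0368] -0.0004
  [0.1008, 0.1364, 0.0368] -0.0004
  ^ [0.653  0.1405 0.16  ] 0
```

Request:
apply_moves(commands=[[[0.05,0.07,0.018],0,1],[[0.1,0.136,0.037],0,1],[[0.15,0.204,0.05],0,1],[[0.202,0.273,0.07],0,1],[[0.202,0.273,0.07],0,1]])

```text
time: 22.75
tcp_pos: [0.6556, 0.143, 0.1573]
orientation: [-2.22, -2.218, 0.006]
ft_force: [-1.0, -0.7, -0.4]
grip_width: 0.0855
finger_force: 0.0
```

```bash
python3 -c "
from h import *
wfit('cover_small',(.653,.1405),save='w9')
plan((.653,.1405,.044,0))"
```

```text
wrist cover_small [0.6531 0.1396] [0.962]
at [0.6539 0.1415 0.1602] q6 1.785 yaw -0.001
  [-0.0015, -0.0009, 0.1937] -0.0004
  ^ [0.653  0.1405 0.044 ] 0
```

Request:
apply_moves(commands=[[[-0.002,-0.001,0.05],0,1],[[-0.002,-0.001,0.11],0,1],[[-0.002,-0.001,0.16],0,1],[[-0.002,-0.001,0.185],0,1],[[-0.002,-0.001,0.193],0,1]])

```text
time: 23.35
tcp_pos: [0.652, 0.1396, 0.0462]
orientation: [-2.224, -2.219, 0.001]
ft_force: [0.1, 0.9, 0.2]
grip_width: 0.0856
finger_force: 0.0
```

Request:
apply_moves(commands=[[[0,0,0],0,0.2],[[0,0,0],0,0.2],[[0,0,0],0,0.2],[[0,0,0],0,0.2],[[0,0,0],0,0.2]], newtons=40)

```text
time: 23.85
tcp_pos: [0.654, 0.1412, 0.0491]
orientation: [2.221, 2.219, 0.004]
ft_force: [-1.9, -1.7, 7.2]
grip_width: 0.066
finger_force: 45.3
```

Request:
apply_moves(commands=[[[0,0,-0.005],0,0.2],[[0,0,-0.03],0,0.2],[[0,0,-0.1],0,0.2],[[0,0,-0.18],0,0.2],[[0,0,-0.2],0,0.2]])

```text
time: 24.35
tcp_pos: [0.6546, 0.1415, 0.1742]
orientation: [2.219, 2.217, 0.012]
ft_force: [-0.4, 0.2, -0.9]
grip_width: 0.0663
finger_force: 45.1
```

```bash
python3 -c "
from h import *
z=env.state()['tcp_pos'][2]-.044
im=heldfit('cover_small',(.653,.14),z,umin=0,vmax=230)
plan((.41,-.2168,.165,0))"
```

```text
held cover_small [0.6551 0.1416] 15 rms 1.10428451454917 tcp [0.6547 0.1415 0.1737]
at [0.6542 0.1414 0.1705] q6 1.784 yaw -0.001
  [-0.1991, -0.1356, 0.002] -0.0001
  [-0.1991, -0.1356, 0.002] -0.0001
  [-0.199, -0.1357, 0.002] -0.0001
  ^ [ 0.41   -0.2168  0.165 ] 0
```

Request:
apply_moves(commands=[[[-0.03,-0.02,0],0,0.2],[[-0.08,-0.054,0],0,0.2],[[-0.13,-0.09,0.002],0,0.2],[[-0.18,-0.123,0.002],0,0.2],[[-0.23,-0.157,0.002],0,0.2]])

```text
time: 24.95
tcp_pos: [0.557, 0.0022, 0.1634]
orientation: [-2.221, -2.22, 0.003]
ft_force: [1.3, 0.5, -0.4]
grip_width: 0.0662
finger_force: 45.1
```

Request:
apply_moves(commands=[[[-0.06,-0.041,0],0,0.2],[[-0.12,-0.082,0],0,0.2],[[-0.17,-0.116,0.002],0,0.2],[[-0.22,-0.15,0.002],0,0.2],[[-0.25,-0.17,0.002],0,0.2]])

```text
time: 25.45
tcp_pos: [0.4545, -0.1482, 0.1626]
orientation: [-2.222, -2.218, 0.002]
ft_force: [0.0, -0.5, -0.6]
grip_width: 0.0662
finger_force: 45.1
```

Request:
apply_moves(commands=[[[-0.03,-0.02,0],0,0.2],[[-0.06,-0.041,0],0,0.2],[[-0.09,-0.061,0.002],0,0.2],[[-0.11,-0.075,0.002],0,0.2],[[-0.117,-0.08,0.002],0,0.2]])

```text
time: 25.95
tcp_pos: [0.4073, -0.2175, 0.1615]
orientation: [-2.222, -2.218, 0.001]
ft_force: [0.8, 0.9, -1.2]
grip_width: 0.0659
finger_force: 45.1
```

```bash
python3 -c "
from h import *
get_image('top');plan((.41,-.2168,.08,0),(.41,-.2168,.067,0))
im=get_image('wrist');cv2.imwrite('pics/w10.png',im[...,::-1])"
```

```text
at [ 0.4075 -0.2175  0.1618] q6 1.083 yaw -0.002
  [0.0011, 0.0045, 0.1363] -0.0006
  ^ [ 0.41   -0.2168  0.08  ] 0
  [-0.0, 0.0, 0.0217] 0.0
  ^ [ 0.41   -0.2168  0.067 ] 0
```

Request:
apply_moves(commands=[[[0.001,0.004,0.03],0,0.2],[[0.001,0.004,0.07],0,0.2],[[0.001,0.004,0.11],0,0.2],[[0.001,0.004,0.13],0,0.2],[[0.001,0.004,0.137],0,0.2]])

```text
time: 26.55
tcp_pos: [0.4105, -0.2155, 0.0793]
orientation: [-2.22, -2.22, 0.001]
ft_force: [-0.1, 0.3, -1.0]
grip_width: 0.0662
finger_force: 45.1
```

Request:
apply_moves(commands=[[[0,0,0.004],0,0.2],[[0,0,0.008],0,0.2],[[0,0,0.012],0,0.2],[[0,0,0.016],0,0.2],[[0,0,0.016],0,0.2]])

```text
time: 27.05
tcp_pos: [0.4109, -0.2164, 0.0711]
orientation: [2.222, 2.22, 0.0]
ft_force: [-0.0, 0.2, -0.7]
grip_width: 0.0659
finger_force: 45.1
```

Request:
apply_moves(commands=[[[0,0,0.002],0,0.2],[[0,0,0.004],0,0.2],[[0,0,0.006],0,0.2],[[0,0,0.006],0,0.2],[[0,0,0.006],0,0.2]])

```text
time: 27.55
tcp_pos: [0.4109, -0.2163, 0.0675]
orientation: [-2.222, -2.221, 0.0]
ft_force: [-0.9, -0.2, -1.2]
grip_width: 0.0665
finger_force: 45.1
```

Request:
apply_moves(commands=[[[0,0,0.002],0,0.2],[[0,0,0.003],0,0.2],[[0,0,0.004],0,0.2],[[0,0,0.004],0,0.2],[[0,0,0.004],0,0.2]])

```text
time: 28.05
tcp_pos: [0.4111, -0.2165, 0.0661]
orientation: [2.222, 2.22, 0.0]
ft_force: [-3.6, 1.3, 8.5]
grip_width: 0.0663
finger_force: 46.0
```

Request:
apply_moves(commands=[[[0,0,0.001],0,0.2],[[0,0,-0.001],0,0.8],[[0,0,-0.001],0,1],[[0,0,-0.001],0,1],[[0,0,-0.02],0,1]])

```text
time: 28.55
tcp_pos: [0.4101, -0.2159, 0.076]
orientation: [-2.22, -2.219, 0.001]
ft_force: [0.1, -0.7, -0.6]
grip_width: 0.0854
finger_force: 0.0
```

Request:
apply_moves(commands=[[[0,0,-0.06],0,1],[[0,0,-0.12],0,1],[[0,0,-0.2],0,1],[[0,0,-0.22],0,1],[[0,0,-0.22],0,1]])

```text
time: 29.05
tcp_pos: [0.4118, -0.2168, 0.2117]
orientation: [2.219, 2.218, 0.002]
ft_force: [0.7, 0.3, -0.8]
grip_width: 0.0855
finger_force: 0.0
```

```bash
python3 -c "
from h import *
plan((.565,-.3595,.2,.687+np.pi/2))"
```

```text
at [ 0.4118 -0.2168  0.2117] q6 1.087 yaw -0.001
  [-0.1188, 0.1277, 0.0105] 0.1405
  [-0.0528, 0.1662, 0.0105] 0.1405
  ^ [ 0.565  -0.3595  0.2   ] 2.257796326794897
```

Request:
apply_moves(commands=[[[-0.119,0.128,0.01],0.14,1],[[-0.119,0.128,0.01],0.14,1],[[-0.119,0.128,0.01],0.14,1],[[-0.119,0.128,0.01],0.14,1],[[-0.119,0.128,0.01],0.14,1]])

```text
time: 29.55
tcp_pos: [0.487, -0.2873, 0.202]
orientation: [-2.648, -1.687, 0.001]
ft_force: [0.6, 0.8, 0.2]
grip_width: 0.0851
finger_force: 0.0
```

Request:
apply_moves(commands=[[[-0.053,0.166,0.01],0.141,1],[[-0.053,0.166,0.01],0.141,1],[[-0.053,0.166,0.01],0.141,1],[[-0.053,0.166,0.01],0.141,1],[[-0.053,0.166,0.01],0.141,1]])

```text
time: 30.05
tcp_pos: [0.5636, -0.3582, 0.1982]
orientation: [2.954, 1.068, 0.001]
ft_force: [0.7, 0.6, 0.6]
grip_width: 0.0854
finger_force: 0.0
```

```bash
cat > nest.py <<'E'
from rim import *
t,s=get_image('top'),get_image('scene');v=[(cam('top'),t),(cam('scene'),s)]
for n,Rr,z in(('large',.07,.047),('medium',.052,.065),('small',.034,.081)): print(n,*rimfit(Rr,(.41,-.2165),z,v,dxy=.012))
cv2.imwrite('pics/z11.png',np.hstack([cv2.resize(t[205:295,330:430,::-1],None,fx=4,fy=4,interpolation=cv2.INTER_CUBIC),cv2.resize(s[150:235,155:250,::-1],(400,360),interpolation=cv2.INTER_CUBIC)]))
E
python3 nest.py
python3 -c "
from h import *
wfit('board_long',(.565,-.3595),save='w11')
plan((.565,-.3595,.004,None))"
```

```text
large [ 0.4082 -0.2171  0.0458  0.0013  0.0276] -136.6756591796875
medium [ 0.4102 -0.2175  0.064   0.0168  0.0503] -150.4066162109375
small [ 0.4104 -0.2161  0.0798 -0.0128  0.036 ] -145.79937744140625
wrist board_long [ 0.5669 -0.3605  0.6864] [0.982]
at [ 0.5637 -0.3584  0.1989] q6 1.885 yaw -0.881
  [0.0002, 0.0021, 0.3248] 0.0
  ^ [ 0.565  -0.3595  0.004 ] None
```

View pics/z11.png

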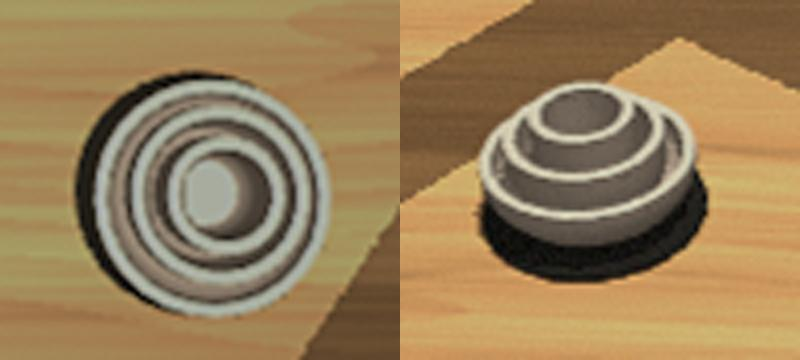

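The nest looks right: rim heights are 0.046, 0.064 and 0.080, the steps match, and the rings are concentric. Now the long board; its wrist fit agrees to within 2 mm.

Request:
apply_moves(commands=[[[0.001,0.004,0.08],0,1],[[0.001,0.004,0.16],0,1],[[0.001,0.004,0.24],0,1],[[0.001,0.004,0.3],0,1],[[0.001,0.004,0.33],0,1]])

```text
time: 30.75
tcp_pos: [0.5642, -0.3591, -0.0041]
orientation: [-2.954, -1.061, 0.004]
ft_force: [-0.2, -0.2, 0.1]
grip_width: 0.0854
finger_force: 0.0
```

Request:
apply_moves(commands=[[[0,0,0],0,0],[[0,0,0],0,0],[[0,0,0],0,0],[[0,0,0],0,0],[[0,0,0],0,0]], newtons=60)

```text
time: 31.25
tcp_pos: [0.5668, -0.3609, 0.0007]
orientation: [2.956, 1.058, 0.002]
ft_force: [-0.6, -0.1, 5.1]
grip_width: 0.0606
finger_force: 67.3
```

Request:
apply_moves(commands=[[[0,0,-0.01],0,0],[[0,0,-0.06],0,0],[[0,0,-0.14],0,0],[[0,0,-0.2],0,0],[[0,0,-0.2],0,0]])

```text
time: 31.75
tcp_pos: [0.5682, -0.3618, 0.1263]
orientation: [2.951, 1.056, 0.009]
ft_force: [0.3, -1.2, -0.5]
grip_width: 0.06
finger_force: 66.7
```

```bash
python3 -c "
from h import *
get_image('top');print(env.state()['tcp_pos']);plan((.49,-.02,.19,None),(.574,.34,.12,.43))"
```

```text
[ 0.5675 -0.3613  0.1229]
at [ 0.5675 -0.3613  0.1229] q6 1.887 yaw -0.883
  [0.1307, -0.2605, -0.0571] 0.0
  [0.1307, -0.2605, -0.0571] 0.0
  ^ [ 0.49 -0.02  0.19] None
  [0.2443, -0.1878, 0.0577] -0.209
  [0.3082, 0.0005, 0.0577] -0.209
  ^ [0.574 0.34  0.12 ] 0.43
```

Request:
apply_moves(commands=[[[0.03,-0.06,-0.02],0,0],[[0.06,-0.12,-0.03],0,0],[[0.1,-0.19,-0.05],0,0],[[0.131,-0.26,-0.057],0,0],[[0.131,-0.26,-0.057],0,0]])

```text
time: 32.3
tcp_pos: [0.5267, -0.1859, 0.1535]
orientation: [-2.955, -1.064, 0.0]
ft_force: [1.0, -0.1, -0.3]
grip_width: 0.0603
finger_force: 66.7
```

Request:
apply_moves(commands=[[[0.03,-0.06,-0.02],0,0],[[0.06,-0.12,-0.03],0,0],[[0.1,-0.19,-0.05],0,0],[[0.131,-0.26,-0.057],0,0],[[0.131,-0.26,-0.057],0,0]])

```text
time: 32.8
tcp_pos: [0.4888, -0.016, 0.1876]
orientation: [-2.955, -1.064, -0.0]
ft_force: [1.1, 0.1, -0.5]
grip_width: 0.0598
finger_force: 66.7
```

Request:
apply_moves(commands=[[[0.244,-0.188,0.057],-0.209,0],[[0.244,-0.188,0.057],-0.209,0],[[0.244,-0.188,0.057],-0.209,0],[[0.244,-0.188,0.057],-0.209,0],[[0.244,-0.188,0.057],-0.209,0]])

```text
time: 33.3
tcp_pos: [0.5315, 0.1634, 0.1501]
orientation: [-2.448, -1.966, 0.005]
ft_force: [-0.9, -1.3, -0.8]
grip_width: 0.0603
finger_force: 66.7
```

Request:
apply_moves(commands=[[[0.308,0,0.057],-0.209,0],[[0.308,0,0.057],-0.209,0],[[0.308,0,0.057],-0.209,0],[[0.308,0,0.057],-0.209,0],[[0.308,0,0.057],-0.209,0]])

```text
time: 33.8
tcp_pos: [0.5728, 0.3435, 0.1146]
orientation: [-1.684, -2.649, 0.006]
ft_force: [-0.1, -1.0, -1.0]
grip_width: 0.0598
finger_force: 66.7
```

```bash
python3 -c "
from h import *
s0=get_image('scene');print(env.state()['grip_width']);plan((.574,.34,.12,.43))"
```

```text
0.06019645385646822
at [0.5728 0.3416 0.1155] q6 1.671 yaw 0.438
  [-0.0033, 0.0006, -0.0075] 0.0026
  ^ [0.574 0.34  0.12 ] 0.43
```

Request:
apply_moves(commands=[[[-0.003,0.001,0.05],0.002,0],[[-0.003,0.001,0.1],0.002,0],[[-0.003,0.001,0.14],0.002,0],[[-0.003,0.001,0.165],0.002,0],[[-0.003,0.001,0.172],0.002,0]])

```text
time: 34.35
tcp_pos: [0.5736, 0.3377, 0.0135]
orientation: [-1.707, -2.636, 0.005]
ft_force: [-0.5, 0.3, -1.6]
grip_width: 0.06
finger_force: 66.7
```

Request:
apply_moves(commands=[[[0,0,0.002],0,0],[[0,0,0.004],0,0],[[0,0,0.006],0,0],[[0,0,0.006],0,0],[[0,0,0.006],0,0]])

```text
time: 34.85
tcp_pos: [0.5744, 0.3393, 0.0129]
orientation: [1.705, 2.638, 0.001]
ft_force: [0.3, 1.0, -1.4]
grip_width: 0.0601
finger_force: 66.7
```

Request:
apply_moves(commands=[[[0,0,0.002],0,0],[[0,0,0.004],0,0],[[0,0,0.004],0,0],[[0,0,0.004],0,0],[[0,0,0.004],0,0]])

```text
time: 35.35
tcp_pos: [0.5742, 0.3391, 0.0099]
orientation: [-1.705, -2.639, 0.0]
ft_force: [0.9, -0.1, 0.2]
grip_width: 0.0597
finger_force: 66.7
```

Request:
apply_moves(commands=[[[0,0,0.002],0,0],[[0,0,0.004],0,0],[[0,0,0.005],0,0],[[0,0,0.005],0,0],[[0,0,0.005],0,0]])

```text
time: 35.85
tcp_pos: [0.5742, 0.3391, 0.0069]
orientation: [-1.705, -2.639, 0.0]
ft_force: [0.3, -0.1, -0.2]
grip_width: 0.0601
finger_force: 66.7
```

Request:
apply_moves(commands=[[[0,0,0.002],0,0],[[0,0,0.002],0,0],[[0,0,0.002],0,0],[[0,0,0.002],0,0],[[0,0,0.002],0,0]])

```text
time: 36.35
tcp_pos: [0.5742, 0.3392, 0.0057]
orientation: [-1.705, -2.639, 0.0]
ft_force: [0.5, 0.3, -0.8]
grip_width: 0.0601
finger_force: 66.7
```

Request:
apply_moves(commands=[[[0,0,0.002],0,0],[[0,0,0.002],0,0],[[0,0,0.002],0,0],[[0,0,0.002],0,0],[[0,0,0.002],0,0]])

```text
time: 36.85
tcp_pos: [0.5743, 0.3391, 0.0056]
orientation: [1.705, 2.638, 0.001]
ft_force: [-2.6, -1.8, 8.3]
grip_width: 0.0605
finger_force: 67.6
```

Contact. I release and go on to the short board; its closing line is along its 52 mm width.

Request:
apply_moves(commands=[[[0,0,0],0,1],[[0,0,0],0,1],[[0,0,0],0,1],[[0,0,-0.03],0,1],[[0,0,-0.1],0,1]])

```text
time: 37.35
tcp_pos: [0.5722, 0.338, 0.0608]
orientation: [-1.703, -2.636, 0.01]
ft_force: [0.7, 1.1, -0.0]
grip_width: 0.0857
finger_force: 0.0
```

Request:
apply_moves(commands=[[[0,0,-0.08],0,1],[[0,0,-0.16],0,1],[[0,0,-0.2],0,1],[[0,0,-0.2],0,1],[[0,0,-0.2],0,1]])

```text
time: 37.85
tcp_pos: [0.5745, 0.3393, 0.1845]
orientation: [1.705, 2.638, 0.001]
ft_force: [-0.3, 0.5, 0.2]
grip_width: 0.0852
finger_force: 0.0
```

```bash
python3 -c "
from h import *
plan((.63,-.122,.19,1.03+np.pi/2))"
```

```text
at [0.5745 0.3393 0.1845] q6 1.681 yaw 0.423
  [-0.2463, -0.0771, -0.0032] 0.1023
  [-0.2581, 0.0046, -0.0032] 0.1023
  [-0.2434, 0.0859, -0.0032] 0.1023
  ^ [ 0.63  -0.122  0.19 ] 2.600796326794897
```

Request:
apply_moves(commands=[[[-0.246,-0.077,-0.003],0.102,1],[[-0.246,-0.077,-0.003],0.102,1],[[-0.246,-0.077,-0.003],0.102,1],[[-0.246,-0.077,-0.003],0.102,1],[[-0.246,-0.077,-0.003],0.102,1]])

```text
time: 38.35
tcp_pos: [0.5925, 0.1841, 0.1848]
orientation: [-2.106, -2.329, 0.003]
ft_force: [-0.9, -0.7, -0.4]
grip_width: 0.0852
finger_force: 0.0
```

Request:
apply_moves(commands=[[[-0.258,0.005,-0.003],0.102,1],[[-0.258,0.005,-0.003],0.102,1],[[-0.258,0.005,-0.003],0.102,1],[[-0.258,0.005,-0.003],0.102,1],[[-0.258,0.005,-0.003],0.102,1]])

```text
time: 38.85
tcp_pos: [0.6116, 0.032, 0.187]
orientation: [-2.449, -1.966, 0.002]
ft_force: [-0.1, 0.7, 0.4]
grip_width: 0.0853
finger_force: 0.0
```

Request:
apply_moves(commands=[[[-0.243,0.086,-0.003],0.102,1],[[-0.243,0.086,-0.003],0.102,1],[[-0.243,0.086,-0.003],0.102,1],[[-0.243,0.086,-0.003],0.102,1],[[-0.243,0.086,-0.003],0.102,1]])

```text
time: 39.35
tcp_pos: [0.6309, -0.1207, 0.1889]
orientation: [-2.73, -1.551, 0.001]
ft_force: [-0.4, 0.7, 0.2]
grip_width: 0.0852
finger_force: 0.0
```

```bash
cat > bl.py <<'E'
from h import *
# long board on mat: brown is separated from the black mat by red-blue difference
import h
def bm(im,kind_):
    i=im.astype(int);m=((i[...,0]-i[...,2])>14)&(i[...,0]<150)&(i.max(2)<150)&((i[...,0]-i[...,1])>8)
    return cv2.morphologyEx(m.astype(np.uint8),cv2.MORPH_OPEN,np.ones((3,3)))
h.mask=bm
t=get_image('top');im=t;ct=cam('top')
print('top long',fit('board_long',[(ct,t)],(.574,.34),.005))
s=get_image('scene');print('scene long',fit('board_long',[(cam('scene'),s)],(.574,.34),.005))
cv2.imwrite('pics/t12.png',t[...,::-1])
E
python3 bl.py; python3 -c "
from h import *
wfit('board_short',(.63,-.122),save='w12')
plan((.6302,-.122,.19,1.03+np.pi/2),(.6302,-.122,-.001,None))"
```

```text
top long (array([0.5748, 0.34  , 1.9932]), [0.978])
scene long (array([0.5751, 0.3398, 1.999 ]), [0.959])
wrist board_short [ 0.6314 -0.122   1.0344] [0.971]
at [ 0.6307 -0.1193  0.1898] q6 1.919 yaw -0.535
  [-0.0043, 0.0015, -0.0003] 0.0018
  ^ [ 0.6302 -0.122   0.19  ] 2.600796326794897
  [-0.0001, 0.0001, 0.3183] 0.0
  ^ [ 0.6302 -0.122  -0.001 ] None
```

The long board is centred on the mat at (0.575,0.340), with its yaw matching the mat's to about 0.3°. Now I grip the short one.

Request:
apply_moves(commands=[[[-0.004,0.002,0.08],0.002,1],[[-0.004,0.002,0.16],0.002,1],[[-0.004,0.002,0.24],0.002,1],[[-0.004,0.002,0.3],0.002,1],[[-0.004,0.002,0.316],0.002,1]])

```text
time: 40.05
tcp_pos: [0.6277, -0.1222, -0.0043]
orientation: [-2.731, -1.543, 0.008]
ft_force: [0.3, 0.5, -0.0]
grip_width: 0.0856
finger_force: 0.0
```

Request:
apply_moves(commands=[[[0,0,0],0,-0.2],[[0,0,0],0,-0.2],[[0,0,0],0,-0.2],[[0,0,0],0,-0.2],[[0,0,0],0,-0.2]], newtons=50)

```text
time: 40.55
tcp_pos: [0.6322, -0.1244, 0.0035]
orientation: [2.734, 1.542, 0.006]
ft_force: [-0.6, 1.5, 6.8]
grip_width: 0.0501
finger_force: 53.4
```

Request:
apply_moves(commands=[[[0,0,-0.01],0,-0.2],[[0,0,-0.06],0,-0.2],[[0,0,-0.14],0,-0.2],[[0,0,-0.22],0,-0.2],[[0,0,-0.22],0,-0.2]])

```text
time: 41.05
tcp_pos: [0.6332, -0.1249, 0.1415]
orientation: [2.73, 1.539, 0.014]
ft_force: [0.4, -0.3, -1.3]
grip_width: 0.0504
finger_force: 52.6
```

```bash
python3 -c "
from h import *
get_image('top');plan((.575,.34,.12,1.995-np.pi/2))"
```

```text
at [ 0.6324 -0.1247  0.1377] q6 1.92 yaw -0.544
  [0.2043, -0.161, 0.0092] -0.1028
  [0.2449, -0.0879, 0.0092] -0.1028
  [0.2601, -0.0057, 0.0092] -0.1028
  ^ [0.575 0.34  0.12 ] 0.42420367320510355
```

Request:
apply_moves(commands=[[[0.205,-0.16,0.009],-0.103,-0.2],[[0.205,-0.16,0.009],-0.103,-0.2],[[0.205,-0.16,0.009],-0.103,-0.2],[[0.205,-0.16,0.009],-0.103,-0.2],[[0.205,-0.16,0.009],-0.103,-0.2]])

```text
time: 41.6
tcp_pos: [0.6114, 0.0321, 0.1263]
orientation: [-2.45, -1.966, 0.001]
ft_force: [0.1, -0.7, -0.3]
grip_width: 0.0508
finger_force: 52.5
```

Request:
apply_moves(commands=[[[0.245,-0.087,0.009],-0.103,-0.2],[[0.245,-0.087,0.009],-0.103,-0.2],[[0.245,-0.087,0.009],-0.103,-0.2],[[0.245,-0.087,0.009],-0.103,-0.2],[[0.245,-0.087,0.009],-0.103,-0.2]])

```text
time: 42.1
tcp_pos: [0.5932, 0.1856, 0.1209]
orientation: [-2.104, -2.333, 0.001]
ft_force: [-0.2, -0.4, -0.5]
grip_width: 0.0509
finger_force: 52.5
```

Request:
apply_moves(commands=[[[0.258,-0.005,0.009],-0.103,-0.2],[[0.258,-0.005,0.009],-0.103,-0.2],[[0.258,-0.005,0.009],-0.103,-0.2],[[0.258,-0.005,0.009],-0.103,-0.2],[[0.258,-0.005,0.009],-0.103,-0.2]])

```text
time: 42.6
tcp_pos: [0.5748, 0.3384, 0.1155]
orientation: [1.702, 2.641, -0.002]
ft_force: [0.6, -0.5, -1.8]
grip_width: 0.0505
finger_force: 52.5
```

```bash
python3 -c "
from h import *
get_image('top');get_image('top');plan((.5756,.3388,.03,1.995-np.pi/2))"
```

```text
at [0.5751 0.337  0.116 ] q6 1.677 yaw 0.424
  [0.0025, 0.002, 0.1433] -0.0001
  ^ [0.5756 0.3388 0.03  ] 0.42420367320510355
```

Request:
apply_moves(commands=[[[0.0025,0.002,0.04],0,-0.2],[[0.0025,0.002,0.08],0,-0.2],[[0.0025,0.002,0.115],0,-0.2],[[0.0025,0.002,0.135],0,-0.2],[[0.0025,0.002,0.142],0,-0.2]])

```text
time: 43.2
tcp_pos: [0.5748, 0.3391, 0.0298]
orientation: [-1.704, -2.639, 0.003]
ft_force: [0.3, -1.9, -0.2]
grip_width: 0.0505
finger_force: 52.5
```

Request:
apply_moves(commands=[[[0,0,0.002],0,-0.2],[[0,0,0.005],0,-0.2],[[0,0,0.007],0,-0.2],[[0,0,0.007],0,-0.2],[[0,0,0.007],0,-0.2]])

```text
time: 43.7
tcp_pos: [0.5749, 0.3413, 0.0271]
orientation: [1.701, 2.641, 0.001]
ft_force: [0.3, -0.2, -0.2]
grip_width: 0.0507
finger_force: 52.5
```

Request:
apply_moves(commands=[[[0,0,0.002],0,-0.2],[[0,0,0.003],0,-0.2],[[0,0,0.003],0,-0.2],[[0,0,0.003],0,-0.2],[[0,0,0.003],0,-0.2]])

```text
time: 44.2
tcp_pos: [0.5747, 0.3411, 0.0249]
orientation: [-1.701, -2.641, 0.0]
ft_force: [-0.9, -1.2, -0.9]
grip_width: 0.0507
finger_force: 52.5
```

Request:
apply_moves(commands=[[[-0.004,0,0.001],0,-0.2],[[-0.004,0,0.002],0,-0.2],[[-0.004,0,0.003],0,-0.2],[[-0.004,0,0.003],0,-0.2],[[-0.004,0,0.003],0,-0.2]])

```text
time: 44.7
tcp_pos: [0.576, 0.3391, 0.0246]
orientation: [1.701, 2.641, 0.002]
ft_force: [-3.3, -0.7, 8.7]
grip_width: 0.0507
finger_force: 53.5
```

Request:
apply_moves(commands=[[[0,0,0.001],0,-0.2],[[0,0,0.002],0,-0.2],[[0,0,0.002],0,-0.2],[[0,0,0.002],0,-0.2],[[0,0,0.002],0,-0.2]])

```text
time: 45.2
tcp_pos: [0.576, 0.3391, 0.0245]
orientation: [1.7, 2.641, 0.003]
ft_force: [-6.6, -3.2, 16.0]
grip_width: 0.0506
finger_force: 54.3
```

Contact. I release, lift, and back away for a final check.

Request:
apply_moves(commands=[[[0,0,-0.002],0,0.3],[[0,0,-0.002],0,0.8],[[0,0,-0.002],0,0.8],[[0,0,-0.03],0,0.8],[[0,0,-0.1],0,0.8]])

```text
time: 45.7
tcp_pos: [0.5737, 0.3376, 0.0778]
orientation: [-1.699, -2.638, 0.011]
ft_force: [-0.3, -0.4, 0.4]
grip_width: 0.0766
finger_force: 0.0
```

Request:
apply_moves(commands=[[[0,0,-0.08],0,0.8],[[0,0,-0.16],0,0.8],[[0,0,-0.24],0,0.8],[[0,0,-0.24],0,0.8],[[0,0,-0.24],0,0.8]])

```text
time: 46.2
tcp_pos: [0.5763, 0.3392, 0.227]
orientation: [1.7, 2.64, 0.003]
ft_force: [0.3, 0.3, -0.7]
grip_width: 0.0769
finger_force: 0.0
```

Request:
apply_moves(commands=[[[-0.1,-0.2,0],0,0.8],[[-0.2,-0.3,0],0,0.8],[[-0.25,-0.33,0],0,0.8],[[-0.25,-0.33,0],0,0.8],[[-0.25,-0.33,0],0,0.8]])

```text
time: 46.7
tcp_pos: [0.4557, 0.1188, 0.2238]
orientation: [-1.699, -2.64, 0.004]
ft_force: [1.9, -1.5, 0.4]
grip_width: 0.0771
finger_force: 0.0
```

```bash
sed -i 's/^rimonly.*//' nest.py
cat > fin.py <<'E'
import bl
from bl import *
# top-face fit of the short board: gradient-based alignment in top+scene
from rim import samp
from scipy.optimize import differential_evolution
V=[(cam(n),cv2.Canny(cv2.cvtColor(i,cv2.COLOR_RGB2GRAY),15,45)) for n,i in(('top',bl.t),('scene',bl.s))]
D=[(c,cv2.distanceTransform(255-e,cv2.DIST_L2,5)) for c,e in V]
def edge(a,b,n=30):
    q=np.array([[-a,-b],[a,-b],[a,b],[-a,b]])/2;return np.vstack([np.linspace(q[i],q[(i+1)%4],n) for i in range(4)])
def ft(a,b,z,DD):
    E=edge(a,b);f=lambda x:sum(np.minimum(samp(d,proj(c,np.c_[E@R.from_euler('z',x[2]).as_matrix()[:2,:2].T+x[:2],np.full(len(E),z)])),4).mean() for c,d in DD)
    r=differential_evolution(f,[(.56,.59),(.325,.355),(1.85,2.15)],seed=1,tol=1e-6);return r.x,r.fun
for DD in(D[:1],D[1:],D): print('long',*ft(.13,.062,.021,DD),'short',*ft(.084,.052,.037,DD))
cv2.imwrite('pics/z13.png',np.hstack([cv2.resize(bl.t[140:240,100:210,::-1],(396,360)),cv2.resize(bl.s[215:285,365:465,::-1],(400,360))]))
E
python3 fin.py; python3 nest.py
```

```text
top long (array([ 0.6046,  0.2984, -1.4604]), [0.61])
scene long (array([0.5741, 0.3398, 1.993 ]), [0.919])
long [0.5796 0.325  1.85  ] 2.0231640338897705 short [0.5795 0.3309 1.8501] 2.549582004547119
long [0.5776 0.3391 1.9844] 0.3420524001121521 short [0.5758 0.3458 1.9982] 0.5048895478248596
long [0.5824 0.328  1.9832] 3.2189884185791016 short [0.5779 0.3411 1.9531] 3.399869680404663
large [ 0.408  -0.2171  0.0458 -0.0023  0.0292] -133.43572998046875
medium [ 0.41   -0.2171  0.0643 -0.0238  0.0438] -143.7839813232422
small [ 0.4104 -0.2162  0.08   -0.0226  0.0417] -138.43698120117188
```

View pics/z13.png

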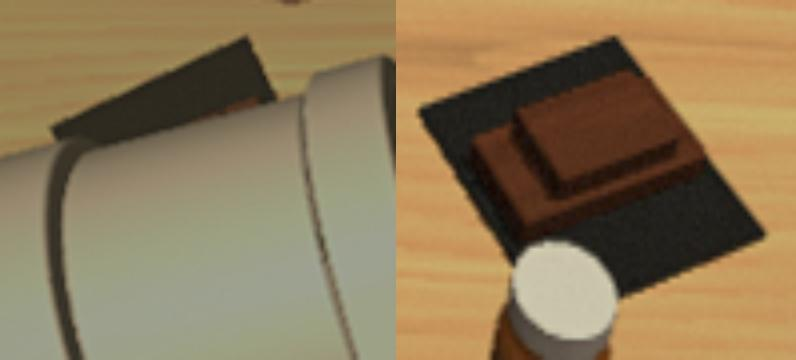

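The boards are stacked in the scene crop, but the arm hides them from the top camera. I move the arm aside and measure again.

Request:
apply_moves(commands=[[[-0.08,0,0],0,0.8],[[-0.16,0,0],0,0.8],[[-0.24,0,0],0,0.8],[[-0.32,0,0],0,0.8],[[-0.32,0,0],0,0.8]])

```text
time: 47.4
tcp_pos: [0.5389, -0.0576, 0.2231]
orientation: [-1.704, -2.637, 0.003]
ft_force: [-0.2, -0.0, -0.3]
grip_width: 0.0765
finger_force: 0.0
```

```bash
python3 fin.py
python3 - <<'E'
from h import *
t=get_image('top')
g=cv2.cvtColor(t,cv2.COLOR_RGB2GRAY).astype(int)
# brightness profile along the long axis through the stack (projected at z=.037 / .021)
E
```

```text
top long (array([0.5752, 0.34  , 1.9877]), [0.978])
scene long (array([0.5747, 0.3386, 1.993 ]), [0.914])
long [0.5742 0.3391 1.9825] 0.4085123836994171 short [0.5777 0.3357 1.9905] 0.649883508682251
long [0.5778 0.3391 1.9802] 0.36316242814064026 short [0.5757 0.3457 1.9895] 0.5098786354064941
long [0.5749 0.3385 2.001 ] 0.9752457141876221 short [0.5765 0.3414 1.9928] 1.4535455703735352
```

```bash
python3 -c "
from h import *
get_image('top');plan((.604,.276,.2,1.995-np.pi/2))"
```

```text
at [ 0.537  -0.0531  0.225 ] q6 1.044 yaw 0.428
  [0.2263, 0.1646, 0.0209] 0.0006
  [0.2266, 0.1642, 0.0209] 0.0006
  ^ [0.604 0.276 0.2  ] 0.42420367320510355
```

Request:
apply_moves(commands=[[[0.08,0.05,0.02],0,0.8],[[0.16,0.11,0.02],0,0.8],[[0.226,0.164,0.02],0,0.8],[[0.226,0.164,0.02],0,0.8],[[0.226,0.164,0.02],0,0.8]])

```text
time: 48.1
tcp_pos: [0.57, 0.1137, 0.2134]
orientation: [-1.693, -2.645, 0.0]
ft_force: [0.2, -0.2, -0.2]
grip_width: 0.0768
finger_force: 0.0
```

Request:
apply_moves(commands=[[[0.08,0.05,0.02],0,0.8],[[0.16,0.11,0.02],0,0.8],[[0.226,0.164,0.02],0,0.8],[[0.226,0.164,0.02],0,0.8],[[0.226,0.164,0.02],0,0.8]])

```text
time: 48.6
tcp_pos: [0.6035, 0.2762, 0.201]
orientation: [-1.696, -2.644, 0.001]
ft_force: [-0.1, -0.2, 0.1]
grip_width: 0.0768
finger_force: 0.0
```

```bash
cat > wb.py <<'E'
from h import *
from rim import samp
from scipy.optimize import minimize
get_image('top');get_image('top');s=env.state();im=get_image('wrist');c=cam('wrist',s);cv2.imwrite('pics/w14.png',im[...,::-1])
g=cv2.GaussianBlur(cv2.cvtColor(im,cv2.COLOR_RGB2GRAY).astype(np.float32),(0,0),1)
u=np.array([np.cos(1.99),np.sin(1.99)]);v=np.array([-u[1],u[0]]);o=np.array([.575,.34])
print(s['tcp_pos'],'centre px',proj(c,np.array([[.575,.34,.037]])))
# scan lines: grey averaged across the other axis, on the plane z, edges = peaks of the derivative
from scipy.signal import find_peaks
for z in(.037,.021):
  for nm,a,b,w,L in(('along',u,v,.018,.085),('across',v,u,.03,.06)):
    S=np.arange(-L,L,.0005);W=np.linspace(-w,w,15)
    P=np.array([[*(o+a*i+b*j),z] for i in S for j in W]);q=samp(g,proj(c,P)).reshape(len(S),-1).mean(1)
    d=np.gradient(q);k,_=find_peaks(abs(d),height=.8,distance=4);print(z,nm,[(round(S[i]*1e3,1),round(float(d[i]),1)) for i in k])
E
python3 wb.py
```

```text
[0.6035 0.2735 0.2019] centre px [[279.8996 107.6427]]
0.037 along [(np.float64(-68.0), -27.5), (np.float64(-62.0), 5.9), (np.float64(-44.0), -5.3), (np.float64(-41.0), 5.7), (np.float64(39.0), -2.9), (np.float64(41.0), 2.4), (np.float64(58.5), -6.5), (np.float64(67.0), 32.3)]
0.037 across [(np.float64(-29.0), 3.3), (np.float64(-25.5), 3.2), (np.float64(-3.5), 1.1), (np.float64(1.0), -1.0), (np.float64(15.0), -1.2), (np.float64(19.0), 0.9), (np.float64(22.5), -4.0), (np.float64(25.0), 4.0), (np.float64(28.5), -6.1)]
0.021 along [(np.float64(-71.5), -26.0), (np.float64(-65.0), 5.6), (np.float64(-46.0), -5.0), (np.float64(-42.5), 5.2), (np.float64(41.5), -2.8), (np.float64(43.5), 2.3), (np.float64(62.0), -6.2), (np.float64(71.0), 30.9)]
0.021 across [(np.float64(-30.5), 3.2), (np.float64(-27.0), 3.1), (np.float64(-3.5), 1.1), (np.float64(1.0), -0.9), (np.float64(16.0), -1.2), (np.float64(20.0), 0.9), (np.float64(23.5), -3.8), (np.float64(26.5), 4.2), (np.float64(29.5), -6.0)]
```

The wrist scan puts the short board's edges at ±41 mm and ±25 mm about the long board's centre, so it is centred and aligned to within about 2 mm. The nest was level in the last fit. I hand in.

```bash
python3 -c "
from workcell import env
print(env.close_job())"
```

```text
the job is handed in; nothing more can be done
None
```

The job is handed in with no verdict returned: the covers are nested level on the round mat, the boards are stacked on the square mat (both within about 3 mm of centre by camera), and the arm did not touch the mug, tin or jar.

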